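Refit the retaining ring on the form-turning spindle

TASK

With the red-handled ring pliers, spread the orange retaining ring just enough to pass the steel spindle, slide it down over the spindle's end, press the sprung brass washer gently down to its stop and let the ring close into the spindle's groove so that it keeps the washer pressed down. Handle the ring only with the pliers, do not overstretch it or force it down, then hang the pliers back upright in their wooden holder and leave everything else on the bench undisturbed.

Things in the scene. Friction and masses are not known exactly. Their poses are not given: they have to be found in the camera images.
- pliers_grip (a point): Ring pliers, upright, tips down, in their holder: the point half-way between the two red handles where to grip them. z up, y from handle to handle (squeeze along it), x across. Handles: flat bars 18 mm wide (x), 8 mm thick, from 33 mm below to 27 mm above this point, 60 mm over their outsides here at rest (63 mm at the top ends). Pivot 71 mm below. Mass 0.2 kg.
- pliers: The pliers; origin on the underside of a crossbar, 75 mm under pliers_grip, same axes. The crossbar (96 mm along y, 14 mm along x, 6 mm high) is part of the -y lever at the pivot and rests across the holder's rim.
- pliers_jaw (a joint): Squeeze of the pliers: angle between the levers (rad), 0 at rest (tips together), 0.34 at the stop. Squeezing spreads the tips, each 1.27 times as far as its handle moves. A return spring needs 12 N at the handles to begin, 16 N at the stop; squeezed 2 to 3 mm (about 0.035) they are held firmly for carrying.
- pliers_tips (a point): Half-way between the two tips, level with their shoulders: 161 mm below pliers_grip, same axes. Each tip is a round pin 5 mm in diameter with a ball end, at y = -20.5 or +20.5 mm at rest (22 mm with the jaw at 0.035), reaching 6.5 mm below a flat round shoulder (13 mm diameter), which presses down on the ring.
- holder_mouth (a point): Centre of the mouth of the pliers' wooden holder, at its rim, 105 mm above the bench; z up, axes along its sides. Pocket 70 mm (y) by 34 mm (x), 97 mm deep. The crossbar rests on the rim of the two end walls (at y = +-41 mm, 12 mm thick), with pliers_grip 75 mm above this point. Foot 70 mm (x) by 110 mm (y).
- clip_hinge (a point): Orange retaining ring: a flat C 3 mm thick of two stiff halves on a sprung hinge. This point is the hinge, in the middle of the C's back, half-way through the thickness; the back's inner face is 2 mm ahead of it. It starts flat on a blue post 44 mm high (33 mm diameter, 90 mm wooden foot), loosely round an 8 mm stub that stands 7 mm above the ring's top.
- clip: The ring's right half, with the left half on its hinge; origin at the closed ring's centre (15 mm ahead of the hinge), on its underside; x towards the opening, z up. Closed: inside radius 13 mm, outside 17 mm. Mass 28 g.
- clip_ear_r (a point): Centre of the window in the ring's right ear (-y side), half-way through the thickness. Each ear has a window for a plier tip, 17 mm long from back to opening and 10 mm wide. Closed, the window centres are 44 mm apart, their midpoint 20.5 mm ahead of the hinge. Put the tips about 4.5 mm ahead of the centres: on the spindle, the closing ring travels 9 mm forward past the tips.
- clip_ear_l (a point): Centre of the window in the ring's left ear (+y side), like the right one; it turns with the left half. The tips press outward on the windows' outer edges, and friction then holds the ring on the tips.
- clip_gap (a joint): Spread of the ring: angle between its halves (rad), 0 closed. From 0.42 it passes the spindle, 0.50 to 0.56 is comfortable, beyond 0.75 it is overstretched. 2 N at each tip to begin, 6 N at 0.5. To pass, the hinge must be 17 to 18 mm from the spindle's axis, with the axis on the line from the hinge midway between the ears. In the groove it reads under 0.1.
- spindle_axis (a point): On the vertical axis of the oiled steel spindle, nominally at the groove's lower edge, 65 mm above the bench. From there up: groove 6 mm high (26 mm diameter), land 5 mm (30 mm diameter), cone 7 mm narrowing to 19 mm. The spindle really stands up to 3 mm higher or lower (end play that this point does not show): feel for the depth.
- spindle: The fixed spindle unit with its washer; origin on the bench under the axis, z up. A pulley of 100 mm diameter, top 41 mm above the bench, on a grey base 150 mm square, 30 mm high, with a small black plug on its +x side.
- washer (a joint): How far the sprung, oiled brass washer (35 mm diameter, round the spindle, hiding the groove) is pressed down (m): 0 up, 0.007 at its hard stop, where a ring lying on it is level with the groove. It starts 8.5 mm above the groove's lower edge and pushes back with 3 N at first, 6.5 N at the stop. With the ring in the groove it stays 5 to 6 mm down.
- foam_big: Bystander: large yellowish moulded foam form, origin under its thick end.
- foam_small: Bystander: small white moulded foam form, origin under its thick end.
- paint_tin: Bystander: paint tin, 80 mm diameter, 90 mm high, origin under its centre.
- jar: Bystander: jar, 64 mm diameter, 85 mm high, origin under its centre.
- brush: Bystander: brush lying on the bench.
- screwdriver: Bystander: screwdriver lying on the bench.
- spare_washer: Bystander: loose brass washer, 40 mm diameter, 6 mm high.
- sanding_block: Bystander: cork sanding block 80 x 50 x 30 mm.
Not all that is in view belongs to the job. What is shaped like the spindle but green or turquoise is not meant.

How it is judged (in metres and radians):
On the way, in this order (a step that is already met when the one before it is completed fails the run):
1. the ring hangs spread on the pliers, lifted clear of its post (value of joint clip_gap above 0.15 rad and distance of clip_hinge from where it was at the start of the episode above 0.02 m and contact force between pliers and clip above 1 N), for 0.2 s.
2. the ring is seated in the groove and keeps the washer pressed down (value of joint clip_gap below 0.12 rad and value of joint washer above 0.004 m and horizontal distance between clip_hinge and spindle_axis below 0.0175 m and angle between clip's own z axis and vertical below 0.12 rad), for 0.2 s.
At the end, for the whole second after the job is handed in: The ring is closed in the spindle's groove (spread under 0.12 rad, hinge within 17.5 mm of the axis, tilt under 0.12 rad) and keeps the washer at least 4 mm down; the pliers rest upright (0.1 rad) in the holder, crossbar on the rim (4 mm), within 15 mm of its middle (all of step 2 and horizontal distance between pliers and holder_mouth below 0.015 m and z of pliers in the frame of holder_mouth below 0.004 m and angle between pliers's own z axis and vertical below 0.1 rad and linear speed of each of pliers, clip below 0.02 m/s); the robot touches nothing.
It fails at once if the ring is touched by the gripper (contact force between the arm and clip above 0.3 N).
It fails at once if the ring is overstretched (beyond 0.75 rad) (value of joint clip_gap above 0.75 rad).
It fails at once if the ring is forced against the spindle or washer with more than 25 N (contact force between clip and spindle above 25 N).
It fails at once if the pliers press on the spindle unit with more than 15 N (contact force between pliers and spindle above 15 N).
It fails at once if a bystander is moved by more than 20 mm (distance of any of foam_big, foam_small, paint_tin, jar, brush, screwdriver, spare_washer, sanding_block from where it was at the start of the episode above 0.02 m).
It also fails if it takes over 72 s, if anything falls off the work surface, if the arm or the gripper's body presses on something with over 40 N, if the wrist force passes 120 N, or if a joint passes its speed limit or range.

ROBOT

A 6-joint arm with a two-finger parallel gripper is mounted at the origin on the work surface. World frame = base frame: x ahead of the robot, y to its left, z up, the work surface at z = 0. Lengths are in m, angles in degrees, forces in N, time in s.
With the tool pointing down it reaches from about 0.325 to 0.775 m from the base axis. Payload 5.5 kg.
Tool frame: the origin (TCP) lies at the very end of the fingers, on their centre line; the grasp point (between the pads) lies 19 mm behind it; z points along the fingers, y is the direction in which the jaws open and shut (so a half turn about z gives the same grasp; the last joint's range is limited). The gripper opens to 88 mm and grips with 3 to 60 N. Pads are 20 mm wide; open, the fingers measure 115 mm over their backs; the gripper's body (75 mm by 178 mm) begins 61 mm behind the grasp point.
Start: joints at [-73.379, 5.22, 70.514, -0, 104.267, -3.249], TCP at [0.204, -0.564, 0.19] pointing down, gripper open.
Joint ranges: [-164.24, 164.24], [-49.07, 125.15], [9.68, 141.18], [-86.29, 266.29], [3.28, 154.24], [-151.56, 151.56]. Speed limits (degrees/s): [147.25, 147.25, 172.46, 180, 180, 180].

INTERFACE

Orientations are given as a 3x3 rotation matrix whose columns are the frame's x, y, z axes.
In Python, from workcell import env, read_camera, camera_params, spot_in, place_of gives the robot as it stands.
- The arm moves only by the tool carry_out, never from a script. Its argument "targets" is a list of rows, each an object with "slide": the shift along the tool's x, y, z in cm, a list of three; "rot": the turn, a rotation vector about the tool's x, y, z in rad, a list of three; "hand": the opening in per cent of the stroke, from 0 (shut) to 100 (fully open). In form: [{"slide": [tx, ty, tz], "rot": [ax, ay, az], "hand": hand}, ...]. A call has 1 to 20 rows; each row is the pose to reach, as a shift and turn from the pose commanded when the call began, along the tool's axes at that moment; what a row does not reach only later rows make up. A row lasts 1/10 s, in which the tool goes at most 50 mm and 8.59 degrees, less where a joint would pass 70% of its speed; a pose out of reach is approached as far as the arm can. A call with a gripper value outside its range is refused whole. The fingers move at their own pace and stop on an object; "grip_force" is the grip in N (left out, the last holds). Time passes only in rows, so rows that repeat a pose let the fingers close. It gives the time, the measured TCP pose, the force and the opening at its end, in the units of the state.
- env.get_obs(): the state, without advancing time (a new reading comes with each control period).
- read_camera(name): name is "scene" or "top" or "wrist"; returns the picture (384x512x3 uint8, red, green, blue); there is no depth.
- camera_params(name): a dict with "intrinsics" (3x3 intrinsics, pixels), "R" (3x3) and "t" (3): a world point X has camera coordinates R X + t; the wrist camera has in their place "tool_from_camera" (4x4, takes a point from camera to tool coordinates, whose origin is the TCP and whose axes are the flange's). Camera axes: x right, y down, z forward; pixel columns grow to the right and rows downward; lengths in m; the calibration is good to about 2 mm. A picture is of the moment at which its call begins: read the wrist's pose just before it. camera_params takes no time and is no camera call.
- env.close_job(): hands the job in, once; it reports no verdict.
Trained networks look in the newest picture that a camera, given by its name, has taken for a name from the list of things; names that differ only in an ending like _2 or _b are one class to them, and where a whole thing is asked for, a point or a joint stands for the part that bears it (a point fixed in the world has none). Each returns a list of dicts, best first, with "score" (0 to 1); they miss things now and then, are a little off and sometimes report something else, mostly with a low value. They report only what shows in the picture. A call takes as long as a camera call. They do not tell look-alikes from the thing itself.
- spot_in(camera, label): "extent" ([centre column, centre row, width, height] in pixels, round what is visible of it).
- place_of(camera, label): "at" ([column, row] in pixels: a listed point, or the origin of a listed thing).
The state is a dict: "time": time; "q": joint angles; "qvel": joint speeds; "joint_efforts": joint torques, N m; "ee_pos": TCP position; "ee_rot": TCP orientation; "contact_force": force on the tool from outside, world axes, zero at the start; "torque": the same for the moment, N m; "opening": finger opening in m.
Only numpy, scipy, OpenCV 4.12 (cv2) and the standard library are available. Lean on these libraries where they do the work, as an engineer would, in place of code of your own. Each camera call takes 0.05 s, during which the arm holds its last target. There are 200 camera calls.

## Working session

There is one attempt and no reset: what is moved stays moved. The work goes in short steps, Python scripts to look and compute and a tool call to move; the robot and the scene stay as the last step left them, time stands still between calls to the robot, and variables do not carry over. Pictures are saved under pics/ and viewed, and the job is handed in when it is done.

Besides the shell and the picture viewer there is one more tool, called after "Call:" by a JSON object that holds its "op" and its "data". carry_out: Moves the arm, as the interface text tells. Its arguments: {"type":"object","properties":{"targets":{"type":"array"},"grip_force":{"type":"number"}},"required":["targets"]}

```bash
mkdir -p pics; ls; cat > h.py <<'E'
import numpy as np, cv2
from workcell import env, read_camera, camera_params, spot_in, place_of
def save(n,im,s=1): cv2.imwrite('pics/'+n+'.png',cv2.resize(im[:,:,::-1],None,fx=s,fy=s,interpolation=cv2.INTER_CUBIC))
def ray(cam,px,obs=None):
    p=camera_params(cam);K=np.array(p['intrinsics']);d=np.linalg.solve(K,[px[0],px[1],1.])
    if cam=='wrist':
        T=np.array(p['tool_from_camera']);R=np.array(obs['ee_rot']).reshape(3,3)
        return R@T[:3,3]+np.array(obs['ee_pos']),R@T[:3,:3]@d
    R=np.array(p['R']);t=np.array(p['t']);return -R.T@t,R.T@d
def onz(cam,px,z,obs=None):
    o,d=ray(cam,px,obs);return o+d*(z-o[2])/d[2]
def tri(rs):
    A=np.zeros((3,3));b=np.zeros(3)
    for o,d in rs:
        d=d/np.linalg.norm(d);P=np.eye(3)-np.outer(d,d);A+=P;b+=P@o
    x=np.linalg.solve(A,b);return x,[round(float(np.linalg.norm((np.eye(3)-np.outer(d,d)/(d@d))@(x-o)))*1000,1) for o,d in rs]
def proj(cam,X,obs=None):
    p=camera_params(cam);K=np.array(p['intrinsics'])
    if cam=='wrist':
        T=np.array(p['tool_from_camera']);R=np.array(obs['ee_rot']).reshape(3,3)
        c=T[:3,:3].T@(R.T@(np.array(X)-np.array(obs['ee_pos']))-T[:3,3])
    else: c=np.array(p['R'])@np.array(X)+np.array(p['t'])
    u=K@c;return u[:2]/u[2]
E
cat > a.py <<'E'
from h import *
np.set_printoptions(precision=4,suppress=True)
o=env.get_obs();print(o)
for c in ['scene','top','wrist']:
    im=read_camera(c);save(c+'0',im,1.5)
    print(c,camera_params(c))
    for l in ['pliers_grip','pliers_tips','holder_mouth','clip_hinge','clip','clip_ear_r','clip_ear_l','spindle_axis','spindle']:
        r=place_of(c,l);print(l,[(np.round(x['at'],1).tolist(),round(x['score'],2)) for x in r[:4]])
E
python3 a.py
```

```text
pics
{'time': 0.0, 'q': array([-73.3804,   5.2626,  70.5812,   0.0009, 104.2661,  -3.2504]), 'qvel': array([-0.0253,  0.072 , -0.0302, -0.0022, -0.0586, -0.0195]), 'joint_efforts': array([ -0.0023, -44.6451, -40.6447,   0.0694,   0.0292,  -0.0001]), 'ee_pos': array([ 0.2038, -0.5639,  0.1884]), 'ee_rot': array([[ 0.9405,  0.3399, -0.0005],
       [ 0.3399, -0.9405,  0.0018],
       [ 0.0001, -0.0019, -1.    ]]), 'contact_force': array([-0.0918, -0.5379,  0.416 ]), 'torque': array([0.0273, 0.031 , 0.0038]), 'opening': 0.08776378491542197}
scene {'intrinsics': array([[370.8565,   0.    , 255.7911],
       [  0.    , 370.8565, 190.4702],
       [  0.    ,   0.    ,   1.    ]]), 'R': array([[ 0.3431,  0.9393, -0.0031],
       [ 0.6224, -0.2298, -0.7482],
       [-0.7035,  0.2548, -0.6635]]), 't': array([-0.2088, -0.1972,  1.5685])}
pliers_grip [([246.2, 185.7], 0.87), ([175.9, 259.3], 0.63)]
pliers_tips [([245.6, 204.9], 0.69)]
holder_mouth [([248.3, 205.5], 0.77), ([311.4, 202.4], 0.33)]
clip_hinge [([312.8, 201.2], 0.65), ([250.7, 185.8], 0.47)]
clip [([316.3, 203.8], 0.58)]
clip_ear_r
[... 878 characters left out ...]
.43), ([177.1, 187.5], 0.36)]
spindle_axis [([215.0, 257.3], 0.95), ([355.2, 279.4], 0.87), ([339.2, 172.9], 0.7)]
spindle [([219.1, 253.5], 0.89), ([353.2, 278.0], 0.88), ([333.0, 168.7], 0.61)]
wrist {'intrinsics': array([[292.0867,   0.    , 252.021 ],
       [  0.    , 292.0867, 189.3155],
       [  0.    ,   0.    ,   1.    ]]), 'tool_from_camera': array([[-0.0002, -0.9662, -0.2577,  0.0697],
       [ 1.    , -0.0001, -0.0004,  0.0003],
       [ 0.0003, -0.2577,  0.9662, -0.1964],
       [ 0.    ,  0.    ,  0.    ,  1.    ]])}
pliers_grip [([196.6, 36.9], 0.22)]
pliers_tips []
holder_mouth []
clip_hinge []
clip []
clip_ear_r []
clip_ear_l []
spindle_axis []
spindle [([32.1, 58.8], 0.9)]
```

View pics/scene0.png

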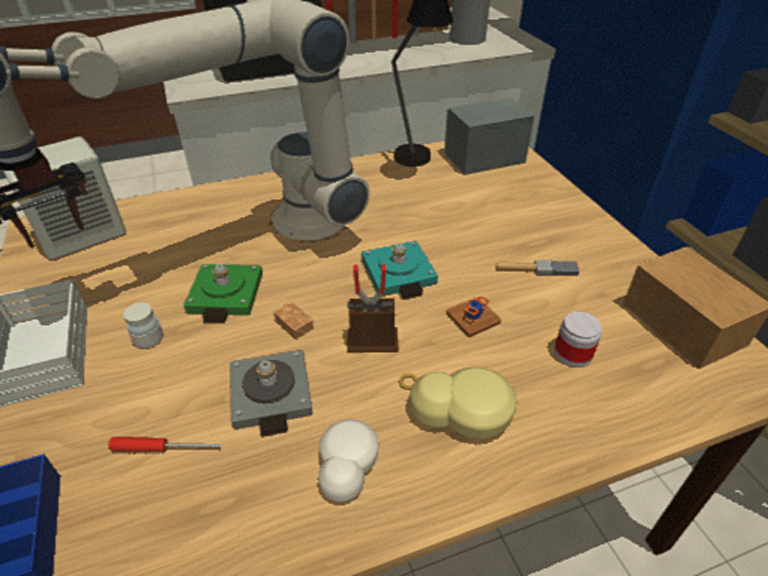

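View pics/top0.png

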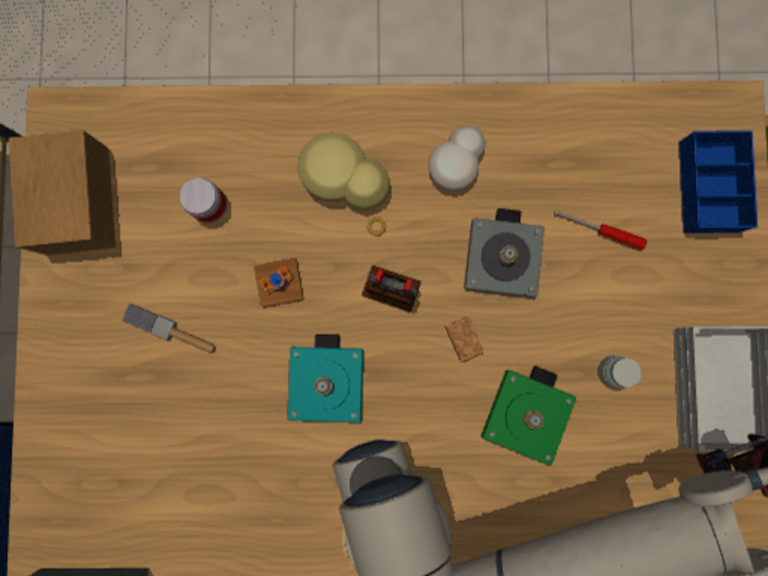

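The picture shows three spindle-like units. In the top view they are grey at (339,169), turquoise at (215,257) and green at (355,279). The grey one fits the description: steel on a grey base with a black pulley and plug. The orange ring is on its blue post at about (184,187), and the pliers are at about (262,187).

```bash
cat > b.py <<'E'
from h import *
np.set_printoptions(precision=4,suppress=True)
S=lambda p:ray('scene',p);T=lambda p:ray('top',p)
print('grip',tri([S((246.2,185.7)),T((261.7,187.7))]))
print('grip z.18',onz('top',(261.7,187.7),.18),onz('scene',(246.2,185.7),.18))
print('tips/holder .105',onz('scene',(248.3,205.5),.105))
print('handles',onz('top',(379/1.5,275/1.5),.2),onz('top',(407/1.5,286/1.5),.2))
print('hinge .0455',onz('scene',(312.8,201.2),.0455),onz('top',(181.7,191),.0455))
print('spindle .065',onz('scene',(178.5,246.7),.065),onz('top',(339.2,172.9),.065))
a=read_camera('top');c=lambda x0,x1,y0,y1:cv2.resize(a[y0:y1,x0:x1],(390,390),interpolation=cv2.INTER_CUBIC)
save('crops',np.hstack([c(305,375,135,205),c(150,220,152,222)]))
E
python3 b.py
```

```text
grip (array([0.5021, 0.0083, 0.1705]), [0.7, 0.7])
grip z.18 [0.501  0.0077 0.18  ] [0.5128 0.0056 0.18  ]
tips/holder .105 [0.5201 0.0083 0.105 ]
handles [0.5112 0.0323 0.2   ] [ 0.4909 -0.0181  0.2   ]
hinge .0455 [0.5162 0.2361 0.0455] [0.505  0.2514 0.0455]
spindle .065 [ 0.5723 -0.223   0.065 ] [ 0.5552 -0.2282  0.065 ]
```

View pics/crops.png

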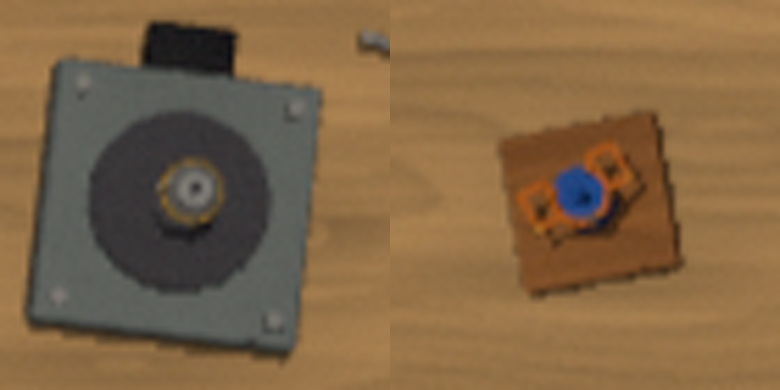

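The grey unit (crop centre at about 190,190) has a steel tip and a brass washer. The ring's ears are at crop (540,208) and (610,165). I'll move the wrist camera over the spindle on the way.

Call:
{"op": "carry_out", "data": {"targets": [{"slide": [47.4, -17.5, -7], "rot": [0, 0, 0.733], "hand": 100}, {"slide": [47.4, -17.5, -7], "rot": [0, 0, 0.733], "hand": 100}, {"slide": [47.4, -17.5, -7], "rot": [0, 0, 0.733], "hand": 100}, {"slide": [47.4, -17.5, -7], "rot": [0, 0, 0.733], "hand": 100}, {"slide": [47.4, -17.5, -7], "rot": [0, 0, 0.733], "hand": 100}, {"slide": [47.4, -17.5, -7], "rot": [0, 0, 0.733], "hand": 100}, {"slide": [47.4, -17.5, -7], "rot": [0, 0, 0.733], "hand": 100}, {"slide": [47.4, -17.5, -7], "rot": [0, 0, 0.733], "hand": 100}, {"slide": [47.4, -17.5, -7], "rot": [0, 0, 0.733], "hand": 100}, {"slide": [47.4, -17.5, -7], "rot": [0, 0, 0.733], "hand": 100}, {"slide": [47.4, -17.5, -7], "rot": [0, 0, 0.733], "hand": 100}, {"slide": [47.4, -17.5, -7], "rot": [0, 0, 0.733], "hand": 100}, {"slide": [47.4, -17.5, -7], "rot": [0, 0, 0.733], "hand": 100}, {"slide": [47.4, -17.5, -7], "rot": [0, 0, 0.733], "hand": 100}, {"slide": [47.4, -17.5, -7], "rot": [0, 0, 0.733], "hand": 100}, {"slide": [47.4, -17.5, -7], "rot": [0, 0, 0.733], "hand": 100}, {"slide": [47.4, -17.5, -7], "rot": [0, 0, 0.733], "hand": 100}, {"slide": [47.4, -17.5, -7], "rot": [0, 0, 0.733], "hand": 100}]}}

```text
time: 3.35
ee_pos: [0.5899, -0.239, 0.2597]
ee_rot: [[0.926, -0.377, 0.0], [-0.377, -0.926, -0.0], [0.0, -0.0, -1.0]]
contact_force: [0.1, -0.1, -0.5]
opening: 0.0877
```

```bash
cat > look.py <<'E'
import sys
from h import *
np.set_printoptions(precision=4,suppress=True)
# name label:z label:z ...
o=env.get_obs();im=read_camera('wrist');save(sys.argv[1],im,1.5)
R=o['ee_rot'];print('t',o['time'],'pos',o['ee_pos'],'yaw',np.degrees(np.arctan2(R[1,0],R[0,0])),'tilt',R[2],'F',o['contact_force'],'op',o['opening'])
for a in sys.argv[2:]:
    l,z=a.split(':')
    for x in place_of('wrist',l)[:3]:
        print(l,np.round(x['at'],1),round(x['score'],2),onz('wrist',x['at'],float(z),o))
E
python3 look.py w1 spindle_axis:.065
```

```text
t 3.35 pos [ 0.5899 -0.239   0.2597] yaw -22.164965915760785 tilt [ 0.0001 -0.     -1.    ] F [ 0.0919 -0.1466 -0.5425] op 0.0876913582946255
spindle_axis [350.8 357.8] 0.85 [ 0.2325 -0.2684  0.065 ]
spindle_axis [247.9 184.9] 0.74 [ 0.566  -0.2235  0.065 ]
spindle_axis [249.9 174.7] 0.16 [ 0.5782 -0.2315  0.065 ]
```

View pics/w1.png

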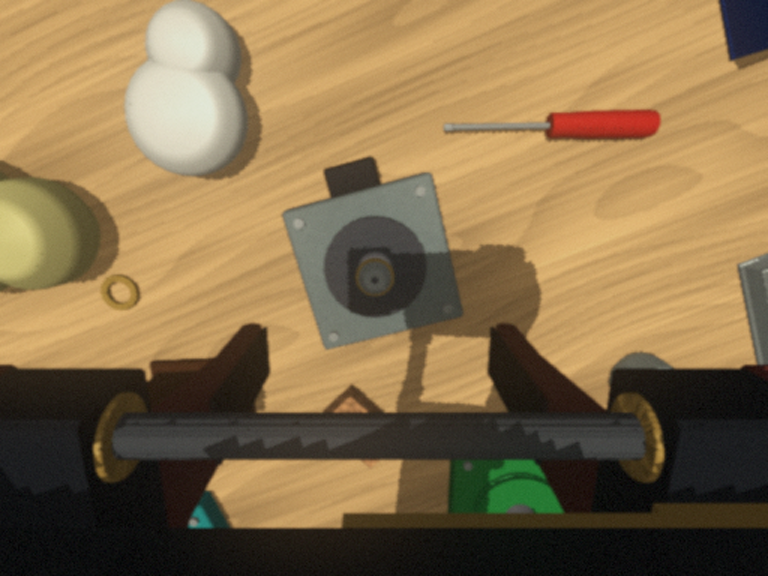

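The view shows the grey unit with its spindle top at about (375,272)/1.5, and the network puts the axis at (0.566,-0.2235). Next I go over the pliers.

Call:
{"op": "carry_out", "data": {"targets": [{"slide": [-16.6, -19.6, -4], "rot": [0, 0, 0], "hand": 100}, {"slide": [-16.6, -19.6, -4], "rot": [0, 0, 0], "hand": 100}, {"slide": [-16.6, -19.6, -4], "rot": [0, 0, 0], "hand": 100}, {"slide": [-16.6, -19.6, -4], "rot": [0, 0, 0], "hand": 100}, {"slide": [-16.6, -19.6, -4], "rot": [0, 0, 0], "hand": 100}, {"slide": [-16.6, -19.6, -4], "rot": [0, 0, 0], "hand": 100}, {"slide": [-16.6, -19.6, -4], "rot": [0, 0, 0], "hand": 100}, {"slide": [-16.6, -19.6, -4], "rot": [0, 0, 0], "hand": 100}, {"slide": [-16.6, -19.6, -4], "rot": [0, 0, 0], "hand": 100}]}}

```text
time: 4.35
ee_pos: [0.5106, 0.0041, 0.2986]
ee_rot: [[0.926, -0.378, -0.002], [-0.378, -0.926, -0.0], [-0.001, 0.001, -1.0]]
contact_force: [0.6, 1.4, -0.3]
opening: 0.088
```

```bash
python3 look.py w2 pliers_grip:.18 pliers:.105 holder_mouth:.105 clip_hinge:.0455 clip_ear_r:.0455
```

```text
t 4.35 pos [0.5106 0.0041 0.2986] yaw -22.237984570860174 tilt [-0.0013  0.0008 -1.    ] F [ 0.5709  1.3763 -0.2564] op 0.08804324007845138
pliers_grip [251.5 183. ] 0.94 [0.5042 0.0068 0.18  ]
pliers [253.7 168.8] 0.93 [0.5044 0.0036 0.105 ]
holder_mouth [249.4 170.1] 0.57 [0.505  0.0096 0.105 ]
clip_hinge [118.2 214.4] 0.57 [0.5073 0.2406 0.0455]
clip_ear_r [110.6 195.2] 0.78 [0.5406 0.2359 0.0455]
```

View pics/w2.png

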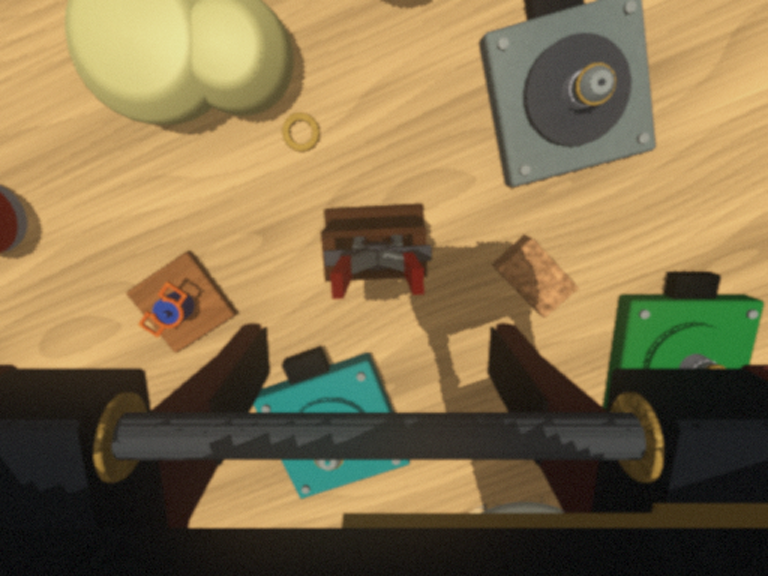

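The pliers are square in view: handle tops at (341,292) and (416,288), turned about 2°. The ring is at (168,312) in the same picture. I go down and grip.

Call:
{"op": "carry_out", "data": {"targets": [{"slide": [-0.7, 0, 4], "rot": [0, 0, -0.035], "hand": 100}, {"slide": [-0.7, 0, 8], "rot": [0, 0, -0.035], "hand": 100}, {"slide": [-0.7, 0, 12], "rot": [0, 0, -0.035], "hand": 100}, {"slide": [-0.7, 0, 13.9], "rot": [0, 0, -0.035], "hand": 100}, {"slide": [-0.7, 0, 13.9], "rot": [0, 0, -0.035], "hand": 90}, {"slide": [-0.7, 0, 13.9], "rot": [0, 0, -0.035], "hand": 80}, {"slide": [-0.7, 0, 13.9], "rot": [0, 0, -0.035], "hand": 72}, {"slide": [-0.7, 0, 13.9], "rot": [0, 0, -0.035], "hand": 68}, {"slide": [-0.7, 0, 13.9], "rot": [0, 0, -0.035], "hand": 65}, {"slide": [-0.7, 0, 13.9], "rot": [0, 0, -0.035], "hand": 65}, {"slide": [-0.7, 0, 13.9], "rot": [0, 0, -0.035], "hand": 65}], "grip_force": 40}}

```text
time: 5.75
ee_pos: [0.5051, 0.0073, 0.1642]
ee_rot: [[0.939, -0.345, 0.006], [-0.345, -0.939, -0.002], [0.006, -0.0, -1.0]]
contact_force: [-1.1, -2.4, 7.8]
opening: 0.0576
```

```bash
python3 look.py w3 pliers_grip:.18 pliers:.105
```

```text
t 5.75 pos [0.5051 0.0073 0.1642] yaw -20.167303470024798 tilt [ 0.0058 -0.0005 -1.    ] F [-1.0883 -2.4269  7.8272] op 0.057588593835611955
pliers_grip [250.7 219.2] 0.63 [0.5065 0.0072 0.18  ]
pliers [250.3 191.7] 0.84 [0.5053 0.0084 0.105 ]
pliers [386.9 211.5] 0.69 [ 0.4441 -0.1035  0.105 ]
```

View pics/w3.png

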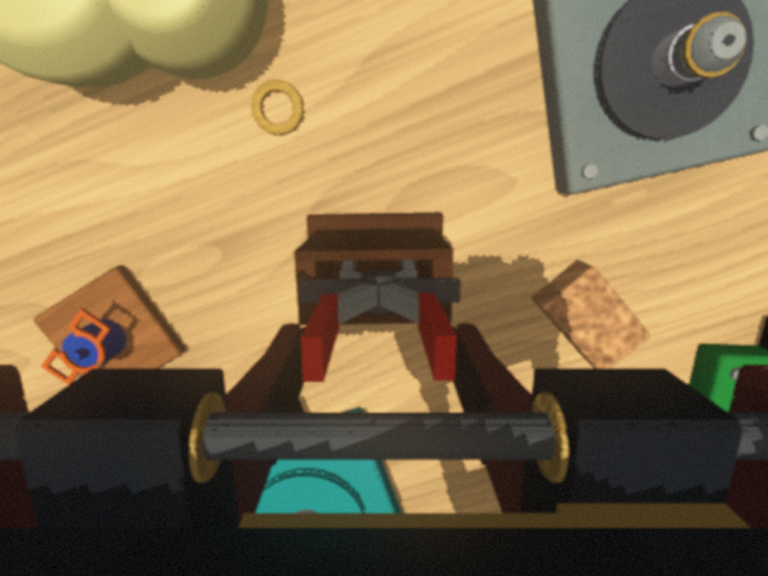

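The pliers are held, with both red handles between the pads and an opening of 57.6 mm. I lift them and move over next to the ring.

Call:
{"op": "carry_out", "data": {"targets": [{"slide": [0, 0, -3], "rot": [0, 0, 0], "hand": 65}, {"slide": [0, 0, -7], "rot": [0, 0, 0], "hand": 65}, {"slide": [0, 0, -11], "rot": [0, 0, 0], "hand": 65}, {"slide": [0, 0, -13], "rot": [0, 0, 0], "hand": 65}, {"slide": [-2, -4, -13], "rot": [0, 0, -0.15], "hand": 65}, {"slide": [-4, -8, -13], "rot": [0, 0, -0.3], "hand": 65}, {"slide": [-6, -12, -13], "rot": [0, 0, -0.45], "hand": 65}, {"slide": [-7, -16, -13], "rot": [0, 0, -0.6], "hand": 65}, {"slide": [-8, -18.5, -13], "rot": [0, 0, -0.75], "hand": 65}, {"slide": [-9.1, -20.2, -13], "rot": [0, 0, -0.89], "hand": 65}, {"slide": [-9.1, -20.2, -13], "rot": [0, 0, -0.89], "hand": 65}, {"slide": [-9.1, -20.2, -13], "rot": [0, 0, -0.89], "hand": 65}, {"slide": [-9.1, -20.2, -13], "rot": [0, 0, -0.89], "hand": 65}]}}

```text
time: 7.2
ee_pos: [0.4882, 0.2283, 0.2909]
ee_rot: [[0.86, 0.511, 0.001], [0.511, -0.86, -0.0], [0.001, 0.0, -1.0]]
contact_force: [-0.4, 0.2, -2.1]
opening: 0.0573
```

```bash
python3 look.py w4 clip_hinge:.0455 clip:.044 clip_ear_r:.0455 clip_ear_l:.0455 pliers_tips:.145
```

```text
t 7.2 pos [0.4882 0.2283 0.2909] yaw 30.70340956159595 tilt [ 0.0005  0.0005 -1.    ] F [-0.3987  0.213  -2.0711] op 0.0573321180120025
clip_hinge [253.2 142.2] 0.67 [0.5108 0.2395 0.0455]
clip [255.4 133.6] 0.66 [0.5233 0.2431 0.044 ]
clip_ear_r [268.6 132.6] 0.85 [0.5347 0.227  0.0455]
clip_ear_r [239.7 129.9] 0.65 [0.5161 0.266  0.0455]
clip_ear_l [268.6 132.6] 0.85 [0.5347 0.227  0.0455]
clip_ear_l [239.7 129.9] 0.65 [0.5161 0.266  0.0455]
pliers_tips [256.6 168.7] 0.94 [0.4943 0.2255 0.145 ]
```

View pics/w4.png

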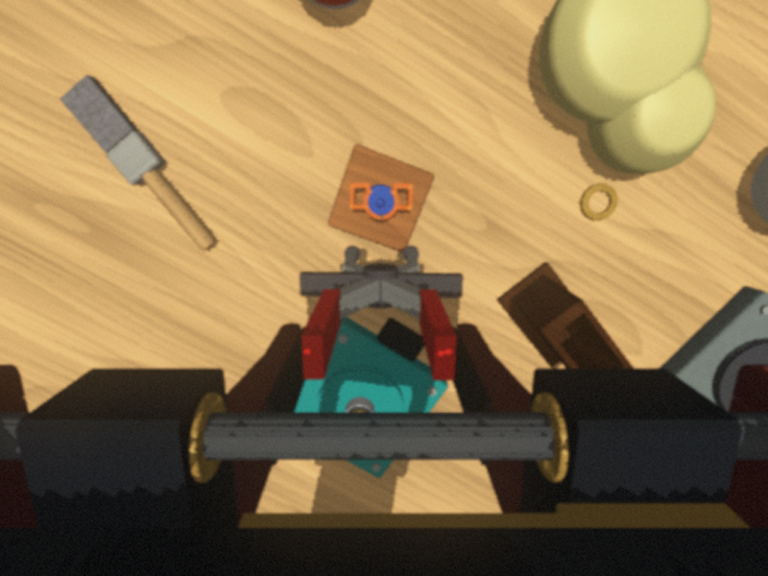

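The ring sits square in view: ears at about (360,197) and (403,198), hinge towards the robot. The tips are at (352,256) and (408,256). I enlarge to measure.

```bash
cat > c.py <<'E'
from h import *
np.set_printoptions(precision=4,suppress=True)
im=cv2.imread('pics/w4.png');im=cv2.resize(im,(512,384),interpolation=cv2.INTER_AREA)
save('c4',im[115:190,210:310,::-1],8)
o=env.get_obs()
R=o['ee_rot'];p=o['ee_pos']
for z in(.145,.1385): print('tool tips',R.T@(onz('wrist',(253.3,170),z,o)-p))
E
python3 c.py
```

```text
tool tips [0.0023 0.0016 0.1457]
tool tips [0.001  0.0016 0.1522]
```

View pics/c4.png

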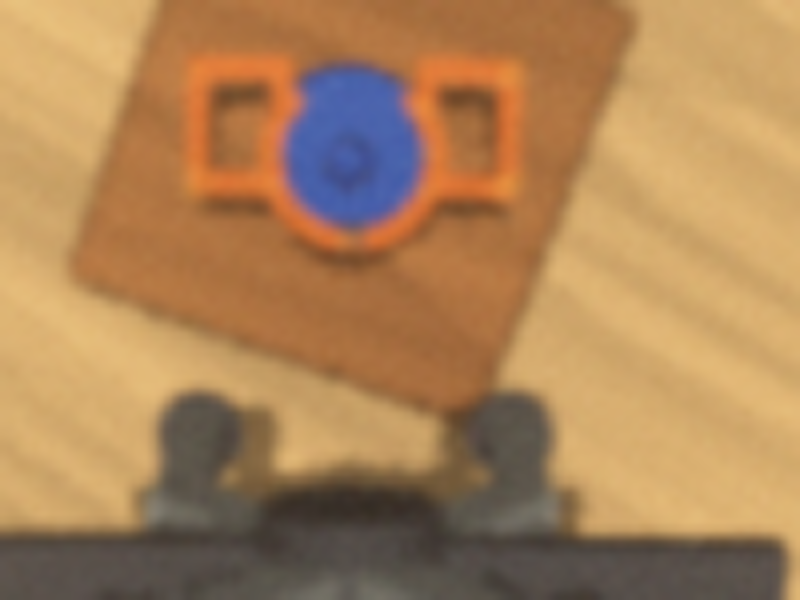

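```bash
python3 - <<'E'
from h import *
np.set_printoptions(precision=4,suppress=True)
o=env.get_obs();R=o['ee_rot'];p=o['ee_pos']
f=lambda px,z:R.T@(onz('wrist',px,z,o)-p)
e=f((254.3,131.3),.0455);h=f((254,145),.0455)
print('ears',e,'hinge',h)
for z in(.145,.148):print('tips',f((254.4,168.6),z))
E
```

```text
ears [0.0411 0.0034 0.2452] hinge [0.0209 0.003  0.2452]
tips [0.004  0.0029 0.1457]
tips [0.0045 0.0029 0.1427]
```

Call:
{"op": "carry_out", "data": {"targets": [{"slide": [2, 0, 2], "rot": [0, 0, 0], "hand": 65}, {"slide": [4.1, 0.05, 5], "rot": [0, 0, 0], "hand": 65}, {"slide": [4.1, 0.05, 7.5], "rot": [0, 0, 0], "hand": 65}, {"slide": [4.1, 0.05, 7.5], "rot": [0, 0, 0], "hand": 65}, {"slide": [4.1, 0.05, 7.5], "rot": [0, 0, 0], "hand": 65}]}}

```text
time: 8.0
ee_pos: [0.5231, 0.2494, 0.2158]
ee_rot: [[0.859, 0.513, -0.001], [0.513, -0.859, -0.0], [-0.001, -0.0, -1.0]]
contact_force: [0.0, 0.0, -1.8]
opening: 0.0574
```

```bash
cat > crop.py <<'E'
import sys
from h import *
np.set_printoptions(precision=4,suppress=True)
n,c,r,x0,y0=sys.argv[1],sys.argv[2],None,int(sys.argv[3]),int(sys.argv[4])
o=env.get_obs();im=read_camera(c);cv2.imwrite('pics/%s_raw.png'%n,im[:,:,::-1]);save(n,im[y0:y0+75,x0:x0+100],8)
R=o['ee_rot'];print('t',o['time'],o['ee_pos'],'yaw',np.degrees(np.arctan2(R[1,0],R[0,0])),'F',o['contact_force'],'op',o['opening'])
E
python3 crop.py c5 wrist 205 110
```

```text
t 8.0 [0.5231 0.2494 0.2158] yaw 30.84591796885115 F [ 0.0309  0.0188 -1.8417] op 0.05743155029992441
```

View pics/c5.png

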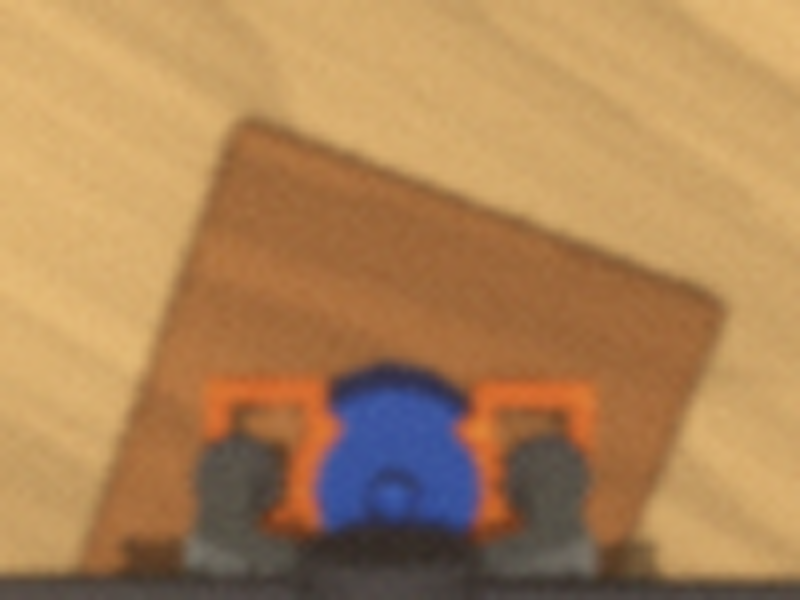

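```bash
python3 - <<'E'
from h import *
np.set_printoptions(precision=4,suppress=True)
o=env.get_obs();R=o['ee_rot'];p=o['ee_pos']
f=lambda px,z:R.T@(onz('wrist',px,z,o)-p)
print('ears',f((255.2,168.1),.0455),'tips',f((254,169),.0708),f((254,169),.0728))
E
```

```text
ears [-0.0004  0.0041  0.1719] tips [0.0033 0.0024 0.1466] [0.0037 0.0024 0.1446]
```

Call:
{"op": "carry_out", "data": {"targets": [{"slide": [0.05, 0.15, 0], "rot": [0, 0, 0], "hand": 65}, {"slide": [0.05, 0.15, 0.7], "rot": [0, 0, 0], "hand": 65}, {"slide": [0.05, 0.15, 1.4], "rot": [0, 0, 0], "hand": 65}, {"slide": [0.05, 0.15, 1.8], "rot": [0, 0, 0], "hand": 65}, {"slide": [0.05, 0.15, 2.1], "rot": [0, 0, 0], "hand": 65}, {"slide": [0.05, 0.15, 2.1], "rot": [0, 0, 0], "hand": 65}]}}

```text
time: 8.65
ee_pos: [0.5242, 0.2486, 0.1937]
ee_rot: [[0.858, 0.513, -0.001], [0.513, -0.858, -0.0], [-0.001, -0.0, -1.0]]
contact_force: [-0.2, 0.2, -2.6]
opening: 0.0574
```

```bash
python3 crop.py c6 wrist 205 110
```

```text
t 8.65 [0.5242 0.2486 0.1937] yaw 30.873175789621182 F [-0.2484  0.2253 -2.5889] op 0.05737458757867069
```

View pics/c6.png

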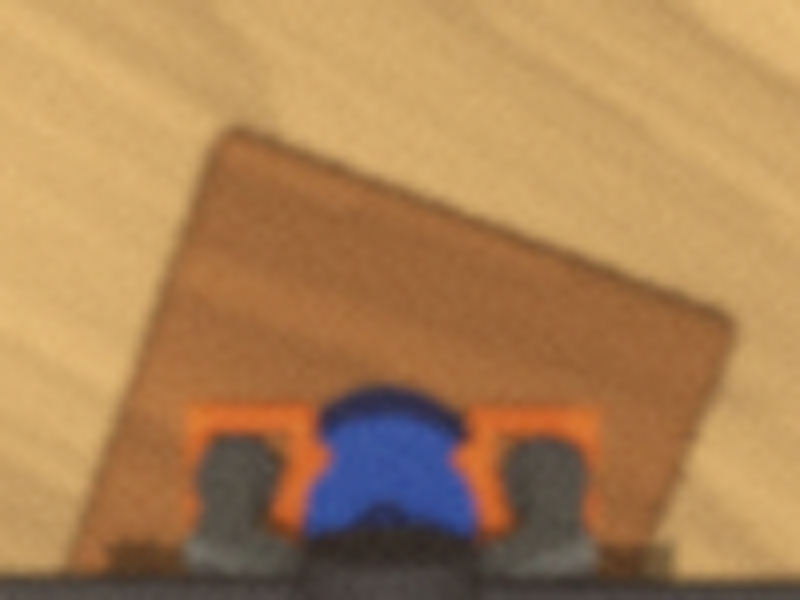

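The pins are in both windows with no contact resistance. I squeeze in steps.

Call:
{"op": "carry_out", "data": {"targets": [{"slide": [0, 0, 0], "rot": [0, 0, 0], "hand": 62}, {"slide": [0, 0, 0], "rot": [0, 0, 0], "hand": 59}, {"slide": [0, 0, 0], "rot": [0, 0, 0], "hand": 57}, {"slide": [0, 0, 0], "rot": [0, 0, 0], "hand": 55}, {"slide": [0, 0, 0], "rot": [0, 0, 0], "hand": 54}, {"slide": [0, 0, 0], "rot": [0, 0, 0], "hand": 54}, {"slide": [0, 0, 0], "rot": [0, 0, 0], "hand": 54}]}}

```text
time: 9.4
ee_pos: [0.5246, 0.2487, 0.1947]
ee_rot: [[0.858, 0.513, 0.0], [0.513, -0.858, 0.0], [0.0, 0.0, -1.0]]
contact_force: [-0.1, 0.1, -0.1]
opening: 0.0479
```

```bash
python3 crop.py c7 wrist 205 110
```

```text
t 9.4 [0.5246 0.2487 0.1947] yaw 30.869121167142378 F [-0.1375  0.0552 -0.1332] op 0.0478654224107783
```

View pics/c7.png

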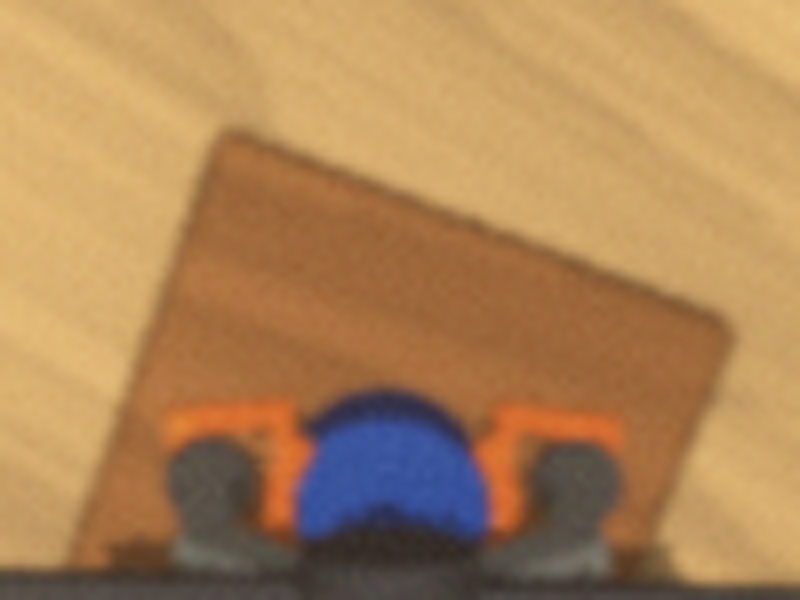

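The ears have begun to turn, with a spread of about 0.2 rad. I squeeze further.

Call:
{"op": "carry_out", "data": {"targets": [{"slide": [0, 0, 0], "rot": [0, 0, 0], "hand": 52}, {"slide": [0, 0, 0], "rot": [0, 0, 0], "hand": 50}, {"slide": [0, 0, 0], "rot": [0, 0, 0], "hand": 50}, {"slide": [0, 0, 0], "rot": [0, 0, 0], "hand": 50}]}}

```text
time: 9.85
ee_pos: [0.5244, 0.2487, 0.1943]
ee_rot: [[0.858, 0.513, -0.0], [0.513, -0.858, -0.0], [-0.0, -0.0, -1.0]]
contact_force: [-0.4, 1.0, -1.5]
opening: 0.0442
```

```bash
python3 crop.py c8 wrist 205 110
```

```text
t 9.85 [0.5244 0.2487 0.1943] yaw 30.872688599651614 F [-0.4291  0.9855 -1.4908] op 0.044214498437904946
```

View pics/c8.png

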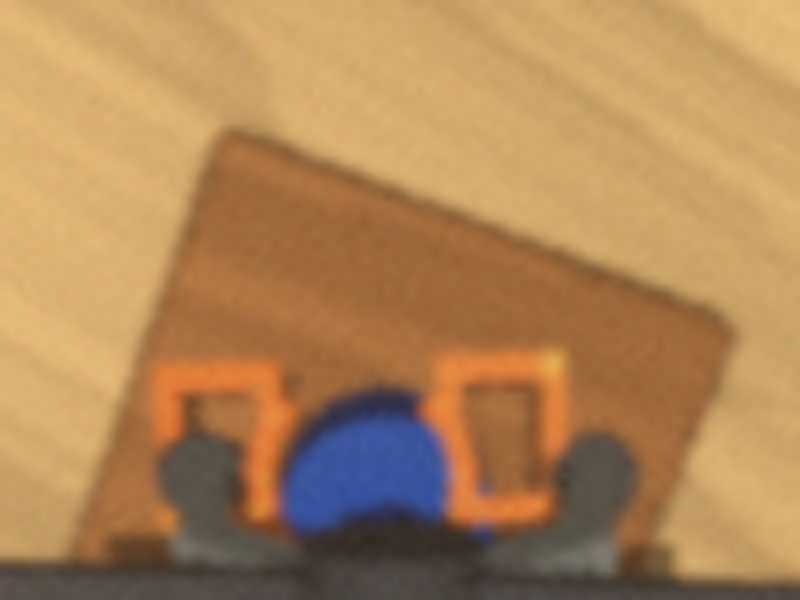

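The right pin cammed out of its window and the ring slid forward. The pins were too shallow: only the ball ends were engaged. I lift straight up, relax the jaws and re-measure.

Call:
{"op": "carry_out", "data": {"targets": [{"slide": [0, 0, -0.5], "rot": [0, 0, 0], "hand": 50}, {"slide": [0, 0, -1.2], "rot": [0, 0, 0], "hand": 50}, {"slide": [0, 0, -2.1], "rot": [0, 0, 0], "hand": 55}, {"slide": [0, 0, -2.1], "rot": [0, 0, 0], "hand": 60}, {"slide": [0, 0, -2.1], "rot": [0, 0, 0], "hand": 65}, {"slide": [0, 0, -2.1], "rot": [0, 0, 0], "hand": 65}]}}

```text
time: 10.5
ee_pos: [0.5245, 0.2486, 0.2153]
ee_rot: [[0.858, 0.513, -0.0], [0.513, -0.858, -0.0], [-0.0, -0.0, -1.0]]
contact_force: [-0.3, 0.2, -2.0]
opening: 0.0572
```

```bash
python3 crop.py c9 wrist 205 110
```

```text
t 10.5 [0.5245 0.2486 0.2153] yaw 30.869430152202003 F [-0.2927  0.1842 -1.9506] op 0.057193074883695905
```

View pics/c9.png

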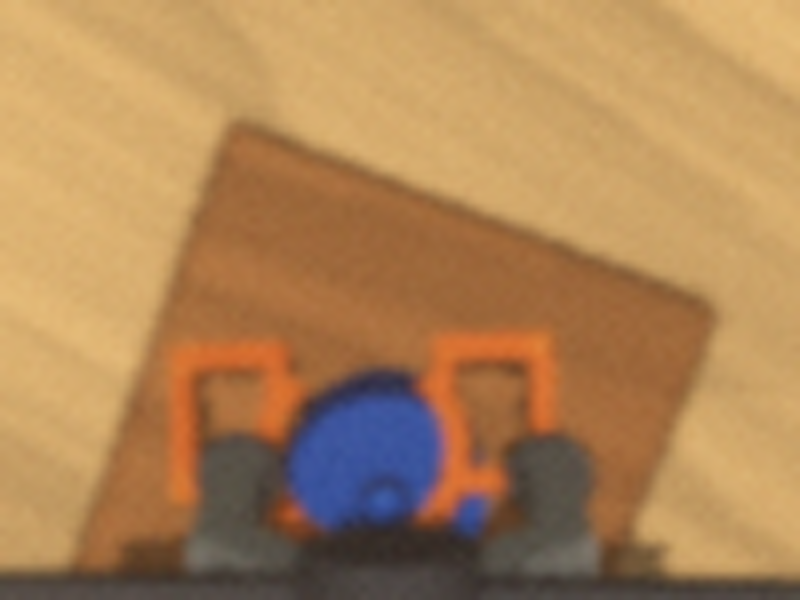

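The ring has shifted about 6 mm and turned about 0.04 rad, and still lies flat on the post (ears at (228,420) and (495,415) in the crop). I re-align and descend.

Call:
{"op": "carry_out", "data": {"targets": [{"slide": [0.35, -0.25, 0], "rot": [0, 0, -0.04], "hand": 65}, {"slide": [0.7, -0.48, 0], "rot": [0, 0, -0.04], "hand": 65}, {"slide": [0.7, -0.48, 0], "rot": [0, 0, -0.04], "hand": 65}, {"slide": [0.7, -0.48, 0.3], "rot": [0, 0, -0.04], "hand": 65}, {"slide": [0.7, -0.48, 0.3], "rot": [0, 0, -0.04], "hand": 65}]}}

```text
time: 11.05
ee_pos: [0.5279, 0.2562, 0.2118]
ee_rot: [[0.837, 0.547, -0.001], [0.547, -0.837, -0.0], [-0.001, -0.0, -1.0]]
contact_force: [0.1, 0.2, -2.2]
opening: 0.0574
```

```bash
python3 crop.py c10 wrist 205 110
```

```text
t 11.05 [0.5279 0.2562 0.2118] yaw 33.133764205489804 F [ 0.0682  0.246  -2.186 ] op 0.057392253653641256
```

View pics/c10.png

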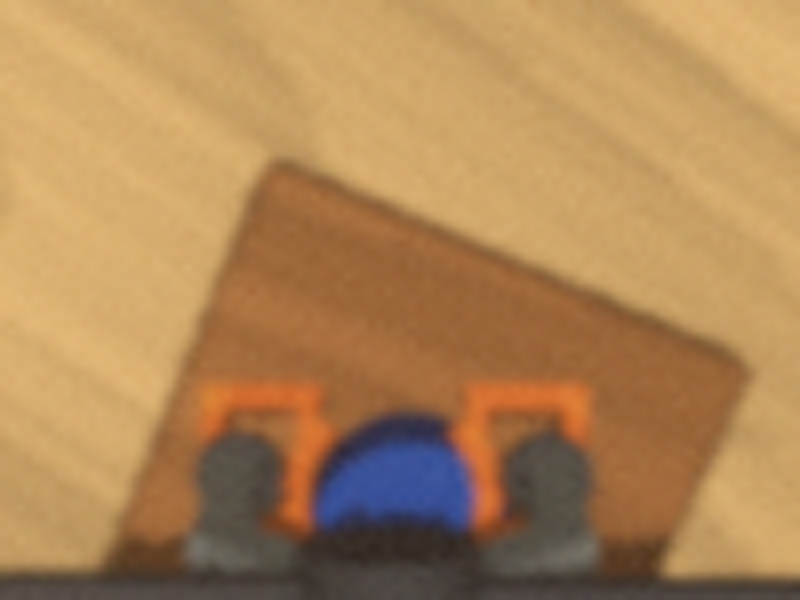

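Call:
{"op": "carry_out", "data": {"targets": [{"slide": [0.08, 0.05, 0], "rot": [0, 0, 0], "hand": 65}, {"slide": [0.08, 0.05, 0.8], "rot": [0, 0, 0], "hand": 65}, {"slide": [0.08, 0.05, 1.5], "rot": [0, 0, 0], "hand": 65}, {"slide": [0.08, 0.05, 1.9], "rot": [0, 0, 0], "hand": 65}, {"slide": [0.08, 0.05, 2.1], "rot": [0, 0, 0], "hand": 65}, {"slide": [0.08, 0.05, 2.1], "rot": [0, 0, 0], "hand": 65}]}}

```text
time: 11.7
ee_pos: [0.5289, 0.2564, 0.1912]
ee_rot: [[0.837, 0.547, -0.0], [0.547, -0.837, -0.0], [-0.0, -0.0, -1.0]]
contact_force: [0.0, 0.6, -2.0]
opening: 0.0574
```

Call:
{"op": "carry_out", "data": {"targets": [{"slide": [0, 0, 0.1], "rot": [0, 0, 0], "hand": 65}, {"slide": [0, 0, 0.1], "rot": [0, 0, 0], "hand": 65}]}}

```text
time: 11.9
ee_pos: [0.5291, 0.2564, 0.1908]
ee_rot: [[0.837, 0.547, 0.0], [0.547, -0.837, 0.0], [0.0, 0.0, -1.0]]
contact_force: [-0.0, -0.2, -1.5]
opening: 0.0573
```

Call:
{"op": "carry_out", "data": {"targets": [{"slide": [0, 0, 0.1], "rot": [0, 0, 0], "hand": 65}, {"slide": [0, 0, 0.1], "rot": [0, 0, 0], "hand": 65}]}}

```text
time: 12.1
ee_pos: [0.5291, 0.2564, 0.1897]
ee_rot: [[0.837, 0.547, 0.001], [0.547, -0.837, 0.0], [0.001, 0.0, -1.0]]
contact_force: [1.2, -0.8, -1.5]
opening: 0.0573
```

Call:
{"op": "carry_out", "data": {"targets": [{"slide": [0, 0, 0.1], "rot": [0, 0, 0], "hand": 65}, {"slide": [0, 0, 0.1], "rot": [0, 0, 0], "hand": 65}, {"slide": [0, 0, 0.1], "rot": [0, 0, 0], "hand": 65}]}}

```text
time: 12.4
ee_pos: [0.5289, 0.2564, 0.1883]
ee_rot: [[0.837, 0.547, -0.0], [0.547, -0.837, 0.0], [-0.0, -0.0, -1.0]]
contact_force: [0.2, 0.5, -1.1]
opening: 0.0573
```

Call:
{"op": "carry_out", "data": {"targets": [{"slide": [0, 0, 0.1], "rot": [0, 0, 0], "hand": 65}, {"slide": [0, 0, 0.1], "rot": [0, 0, 0], "hand": 65}, {"slide": [0, 0, 0.1], "rot": [0, 0, 0], "hand": 65}]}}

```text
time: 12.7
ee_pos: [0.529, 0.2565, 0.1876]
ee_rot: [[0.837, 0.547, 0.0], [0.547, -0.837, 0.0], [0.0, -0.0, -1.0]]
contact_force: [-0.8, -0.2, -0.7]
opening: 0.0572
```

```bash
python3 crop.py c11 wrist 205 110
```

```text
t 12.7 [0.529  0.2565 0.1876] yaw 33.16554066065516 F [-0.8398 -0.1727 -0.6677] op 0.057224402228632884
```

View pics/c11.png

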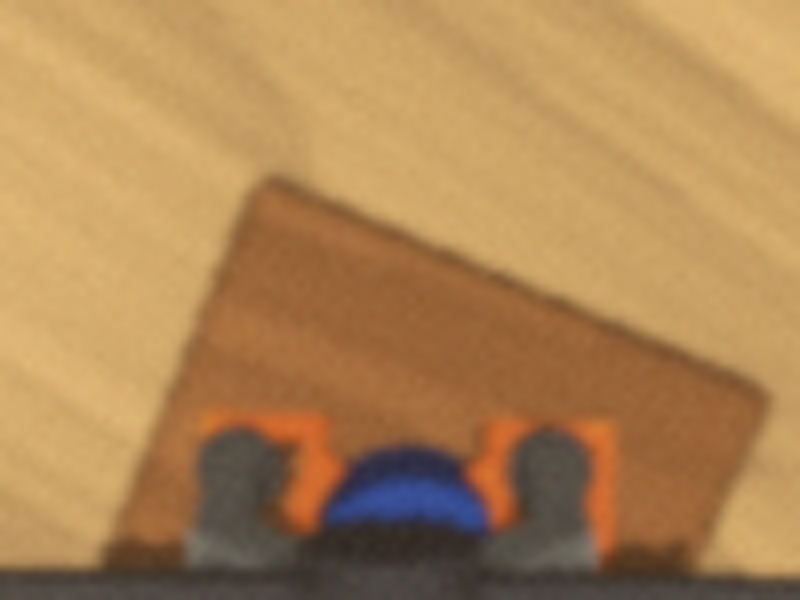

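Call:
{"op": "carry_out", "data": {"targets": [{"slide": [-0.1, 0.2, 0], "rot": [0, 0, 0], "hand": 65}, {"slide": [-0.1, 0.2, 0.1], "rot": [0, 0, 0], "hand": 65}, {"slide": [-0.1, 0.2, 0.1], "rot": [0, 0, 0], "hand": 62}, {"slide": [-0.1, 0.2, 0.1], "rot": [0, 0, 0], "hand": 59}, {"slide": [-0.1, 0.2, 0.1], "rot": [0, 0, 0], "hand": 57}, {"slide": [-0.1, 0.2, 0.1], "rot": [0, 0, 0], "hand": 55}, {"slide": [-0.1, 0.2, 0.1], "rot": [0, 0, 0], "hand": 54}, {"slide": [-0.1, 0.2, 0.1], "rot": [0, 0, 0], "hand": 54}, {"slide": [-0.1, 0.2, 0.1], "rot": [0, 0, 0], "hand": 54}]}}

```text
time: 13.65
ee_pos: [0.5292, 0.2542, 0.1864]
ee_rot: [[0.837, 0.547, -0.0], [0.547, -0.837, -0.0], [-0.0, -0.0, -1.0]]
contact_force: [-1.0, 0.8, 1.3]
opening: 0.0478
```

```bash
python3 crop.py c12 wrist 205 110
```

```text
t 13.65 [0.5292 0.2542 0.1864] yaw 33.15970854548281 F [-1.0432  0.7734  1.299 ] op 0.04781773586344777
```

View pics/c12.png

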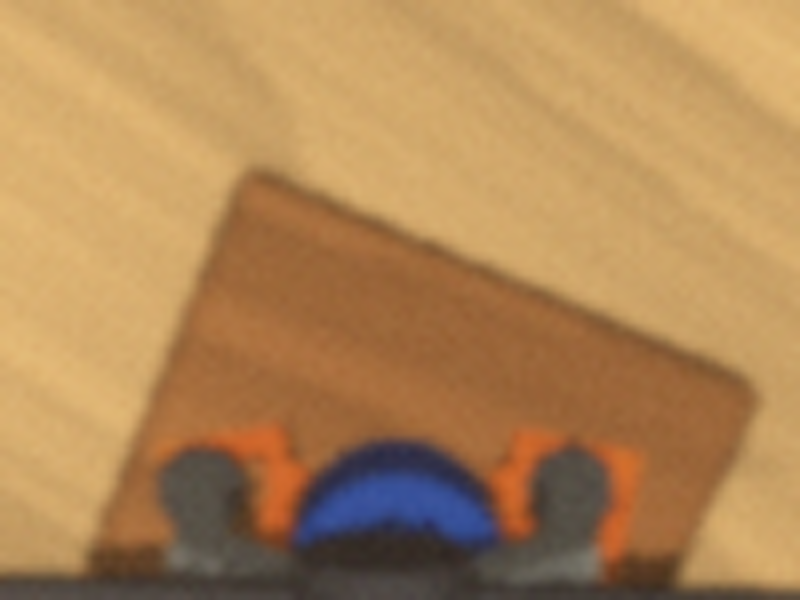

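The spread is now about 0.33 rad, but the ring sits about 2 mm right of the tips, apparently held by shoulder friction. I relieve it by 1 mm and look again.

Call:
{"op": "carry_out", "data": {"targets": [{"slide": [0, 0.1, -0.1], "rot": [0, 0, 0], "hand": 54}, {"slide": [0, 0.1, -0.15], "rot": [0, 0, 0], "hand": 54}, {"slide": [0, 0.1, -0.15], "rot": [0, 0, 0], "hand": 53}, {"slide": [0, 0.1, -0.15], "rot": [0, 0, 0], "hand": 53}]}}

```text
time: 14.1
ee_pos: [0.5299, 0.2533, 0.1881]
ee_rot: [[0.837, 0.547, 0.0], [0.547, -0.837, -0.0], [0.0, 0.0, -1.0]]
contact_force: [-1.5, 1.0, 0.2]
opening: 0.0469
```

```bash
python3 crop.py c13 wrist 205 115
```

```text
t 14.1 [0.5299 0.2533 0.1881] yaw 33.152670781724375 F [-1.5454  0.9989  0.1516] op 0.04694733074860933
```

View pics/c13.png

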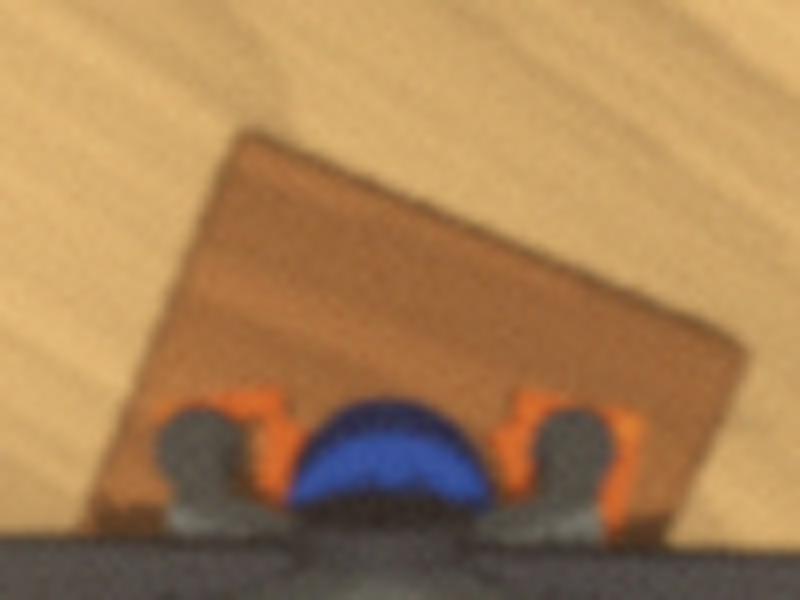

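Call:
{"op": "carry_out", "data": {"targets": [{"slide": [0, 0, -0.1], "rot": [0, 0, 0], "hand": 53}, {"slide": [0, 0, -0.2], "rot": [0, 0, 0], "hand": 53}, {"slide": [0, 0, -0.2], "rot": [0, 0, 0], "hand": 52}, {"slide": [0, 0, -0.2], "rot": [0, 0, 0], "hand": 52}]}}

```text
time: 14.55
ee_pos: [0.53, 0.2532, 0.1901]
ee_rot: [[0.837, 0.547, 0.0], [0.547, -0.837, -0.0], [0.0, 0.0, -1.0]]
contact_force: [-0.3, 0.3, -0.8]
opening: 0.046
```

```bash
python3 crop.py c14 wrist 205 115
```

```text
t 14.55 [0.53   0.2532 0.1901] yaw 33.15240727090512 F [-0.2707  0.276  -0.8354] op 0.046018708851289995
```

View pics/c14.png

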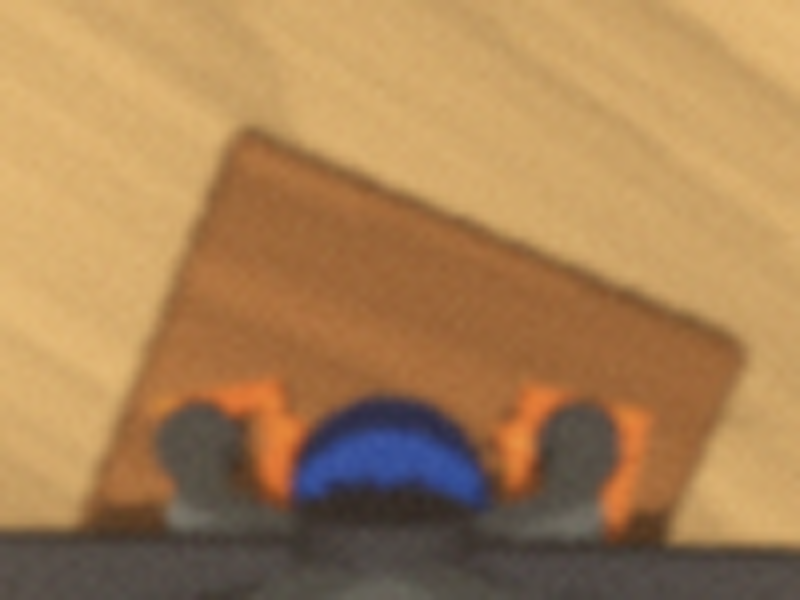

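Call:
{"op": "carry_out", "data": {"targets": [{"slide": [0, 0, 0], "rot": [0, 0, 0], "hand": 51}, {"slide": [0, 0, -0.4], "rot": [0, 0, 0], "hand": 51}, {"slide": [0, 0, -0.8], "rot": [0, 0, 0], "hand": 51}, {"slide": [0, 0, -1.2], "rot": [0, 0, 0], "hand": 51}, {"slide": [0, 0, -1.2], "rot": [0, 0, 0], "hand": 51}]}}

```text
time: 15.1
ee_pos: [0.5302, 0.2534, 0.2031]
ee_rot: [[0.837, 0.547, 0.002], [0.547, -0.837, 0.001], [0.002, 0.0, -1.0]]
contact_force: [0.2, -1.1, -2.1]
opening: 0.0452
```

```bash
python3 crop.py c15 wrist 205 115
```

```text
t 15.1 [0.5302 0.2534 0.2031] yaw 33.15949514323164 F [ 0.1736 -1.1407 -2.1092] op 0.04524412311432943
```

View pics/c15.png

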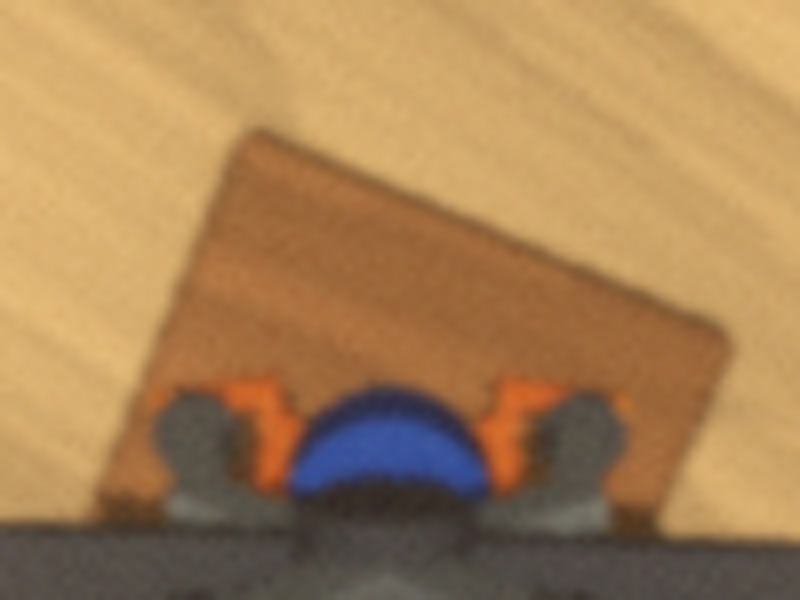

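The ring is lifted on the tips and symmetric, with ears at (215,430) and (560,430) and a spread of about 0.33. I squeeze a bit more.

Call:
{"op": "carry_out", "data": {"targets": [{"slide": [0, 0, 0], "rot": [0, 0, 0], "hand": 50}, {"slide": [0, 0, 0], "rot": [0, 0, 0], "hand": 49}, {"slide": [0, 0, 0], "rot": [0, 0, 0], "hand": 48}, {"slide": [0, 0, 0], "rot": [0, 0, 0], "hand": 48}, {"slide": [0, 0, 0], "rot": [0, 0, 0], "hand": 48}]}}

```text
time: 15.65
ee_pos: [0.5297, 0.2533, 0.2019]
ee_rot: [[0.837, 0.547, -0.0], [0.547, -0.837, -0.0], [-0.0, -0.0, -1.0]]
contact_force: [-0.8, -0.3, -2.8]
opening: 0.043
```

```bash
python3 crop.py c16 wrist 205 115
```

```text
t 15.65 [0.5297 0.2533 0.2019] yaw 33.16263823836764 F [-0.7532 -0.2689 -2.805 ] op 0.04300547997987939
```

View pics/c16.png

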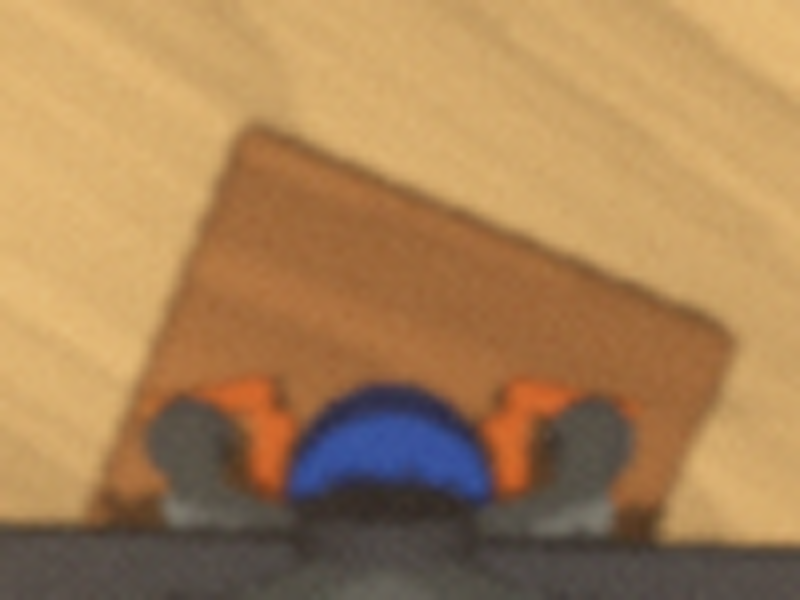

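Call:
{"op": "carry_out", "data": {"targets": [{"slide": [0, 0, 0], "rot": [0, 0, 0], "hand": 47}, {"slide": [0, 0, 0], "rot": [0, 0, 0], "hand": 46}, {"slide": [0, 0, 0], "rot": [0, 0, 0], "hand": 46}, {"slide": [0, 0, -1], "rot": [0, 0, 0], "hand": 46}, {"slide": [0, 0, -3], "rot": [0, 0, 0], "hand": 46}, {"slide": [0, 0, -5], "rot": [0, 0, 0], "hand": 46}, {"slide": [0, 0, -6], "rot": [0, 0, 0], "hand": 46}, {"slide": [0, 0, -6], "rot": [0, 0, 0], "hand": 46}, {"slide": [0, 0, -6], "rot": [0, 0, 0], "hand": 46}]}}

```text
time: 16.6
ee_pos: [0.5299, 0.2534, 0.2617]
ee_rot: [[0.837, 0.547, -0.0], [0.547, -0.837, -0.0], [-0.0, -0.0, -1.0]]
contact_force: [0.4, -0.7, -1.3]
opening: 0.041
```

```bash
python3 crop.py c17 wrist 205 115
```

```text
t 16.6 [0.5299 0.2534 0.2617] yaw 33.16198165740726 F [ 0.4297 -0.6982 -1.2589] op 0.040961308676416806
```

View pics/c17.png

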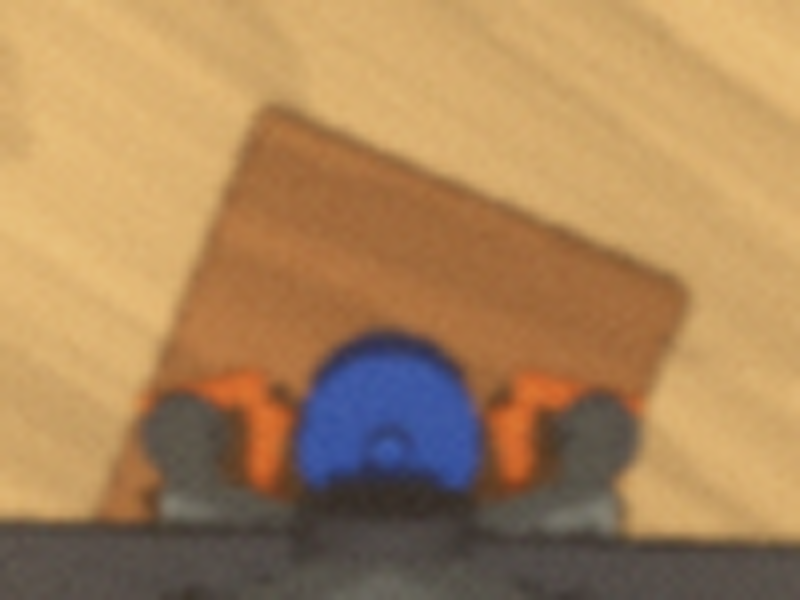

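The ring hangs spread on the tips, at about 0.5 rad by both the tip span and the ear slopes. I carry it to the spindle, stopping about 25 mm short to look.

Call:
{"op": "carry_out", "data": {"targets": [{"slide": [0, 0, -1.5], "rot": [0, 0, 0], "hand": 46}, {"slide": [-1, 1.5, -1.5], "rot": [0, 0, 0], "hand": 46}, {"slide": [-3, 4.5, -1.5], "rot": [0, 0, 0], "hand": 46}, {"slide": [-5, 8, -1.5], "rot": [0, 0, 0], "hand": 46}, {"slide": [-7, 11.5, -1.5], "rot": [0, 0, 0], "hand": 46}, {"slide": [-9, 15, -1.5], "rot": [0, 0, 0], "hand": 46}, {"slide": [-11, 18.5, -1.5], "rot": [0, 0, 0], "hand": 46}, {"slide": [-13, 22, -1.5], "rot": [0, 0, 0], "hand": 46}, {"slide": [-15, 25.5, -1.5], "rot": [0, 0, 0], "hand": 46}, {"slide": [-17.5, 29, -1.5], "rot": [0, 0, 0], "hand": 46}, {"slide": [-20, 32.5, -1.5], "rot": [0, 0, 0], "hand": 46}, {"slide": [-22.5, 36, -1.5], "rot": [0, 0, 0], "hand": 46}, {"slide": [-24.5, 39.5, -1.5], "rot": [0, 0, 0], "hand": 46}, {"slide": [-25.5, 41.2, -1.5], "rot": [0, 0, 0], "hand": 46}, {"slide": [-25.9, 41.7, -1.5], "rot": [0, 0, 0], "hand": 46}, {"slide": [-25.9, 41.7, -1.5], "rot": [0, 0, 0], "hand": 46}, {"slide": [-25.9, 41.7, -1.5], "rot": [0, 0, 0], "hand": 46}]}}

```text
time: 18.35
ee_pos: [0.5412, -0.2361, 0.2771]
ee_rot: [[0.836, 0.548, 0.0], [0.548, -0.836, 0.001], [0.0, -0.0, -1.0]]
contact_force: [-0.2, -0.3, -2.4]
opening: 0.041
```

```bash
python3 crop.py c18 wrist 205 115; python3 - <<'E'
from h import *
im=cv2.imread('pics/c18_raw.png')[:,:,::-1];save('w18',im,1.5)
E
```

```text
t 18.35 [ 0.5412 -0.2361  0.2771] yaw 33.242858715620784 F [-0.2368 -0.2897 -2.4319] op 0.04095121931704371
```

View pics/c18.png

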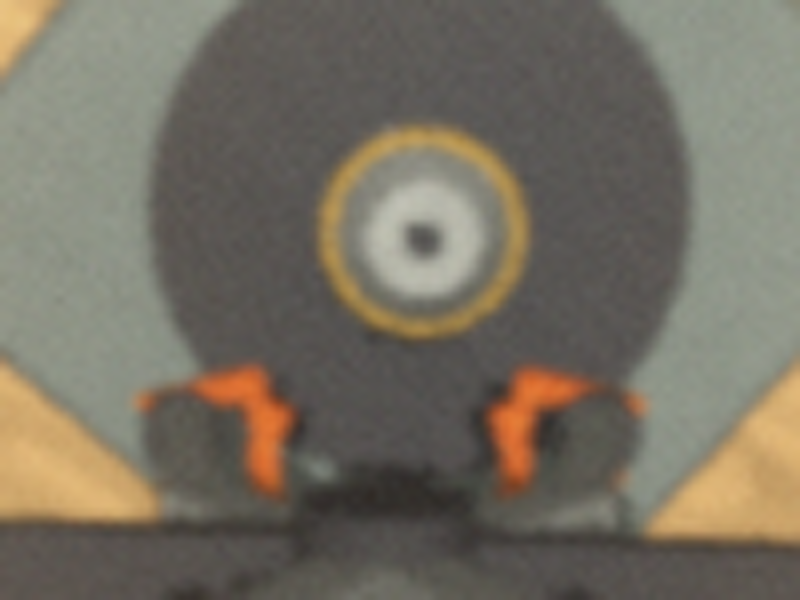

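View pics/w18.png

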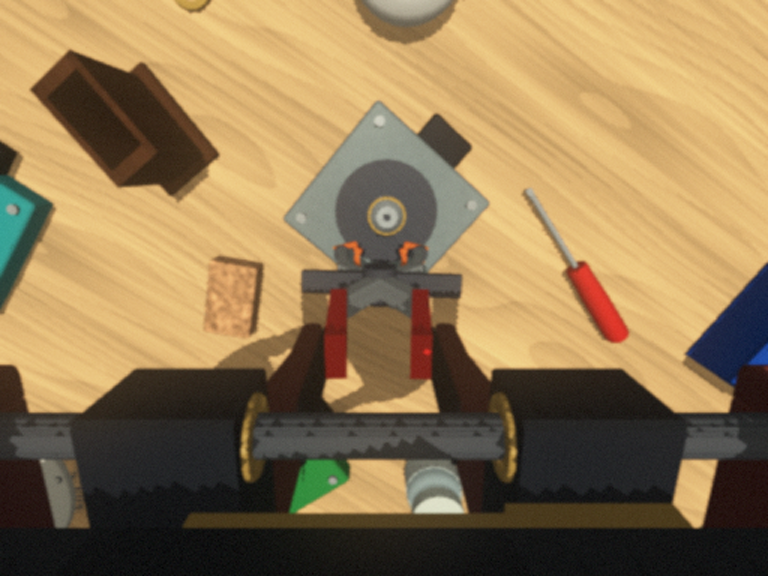

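The ring is clear of everything. Its lips are at (262,370) and (520,370), the tips at about (190,432) and (598,432), and the spindle top hole at (422,238). I work out the offset.

```bash
python3 - <<'E'
from h import *
np.set_printoptions(precision=4,suppress=True)
o=env.get_obs();R=o['ee_rot'];p=o['ee_pos']
f=lambda u,v,z:(R.T@(onz('wrist',(205+u/8,115+v/8),z,o)-p))*1000
r=f(392,440,.1365)
for z in (.080,.083,.086): print('spindle',f(422,238,z)-r)
print('washer',f(424,232,.0735)-r, 'pulley',f(421,212,.041)-r)
for n,u,v in(('lipL',262,369),('lipR',520,369),('cL',140,404),('cR',645,404),('bL',297,415),('bR',488,415),('ref',392,440)): print(n,f(u,v,.138))
print('tips',f(190,432,.141),f(598,432,.141), 'w tilt',R[2])
E
```

```text
spindle [23.2911  5.3477 56.5129]
spindle [23.62    5.29   53.5131]
spindle [23.9488  5.2323 50.5133]
washer [23.5943  5.8083 63.0131] pulley [23.7648  5.8913 95.5132]
lipL [ 13.9877 -16.5161 139.3492]
lipR [ 13.9817  20.8886 139.3479]
cL [  8.851  -34.3391 139.347 ]
cR [  8.8396  39.1612 139.3443]
bL [  7.224  -11.502  139.3452]
bR [  7.2197  16.3312 139.3442]
ref [  3.5172   2.3476 139.3426]
tips [  5.2898 -26.9034 136.3447] [  5.2809  32.1327 136.3425] w tilt [ 0.0006 -0.     -1.    ]
```

Call:
{"op": "carry_out", "data": {"targets": [{"slide": [1, 0.3, 0], "rot": [0, 0, 0], "hand": 45}, {"slide": [2.31, 0.56, 0], "rot": [0, 0, 0], "hand": 45}, {"slide": [2.31, 0.56, 0], "rot": [0, 0, 0], "hand": 45}, {"slide": [2.31, 0.56, 1.5], "rot": [0, 0, 0], "hand": 45}, {"slide": [2.31, 0.56, 3], "rot": [0, 0, 0], "hand": 45}, {"slide": [2.31, 0.56, 3.5], "rot": [0, 0, 0], "hand": 45}, {"slide": [2.31, 0.56, 3.5], "rot": [0, 0, 0], "hand": 45}, {"slide": [2.31, 0.56, 3.5], "rot": [0, 0, 0], "hand": 45}]}}

```text
time: 19.2
ee_pos: [0.5636, -0.2294, 0.2427]
ee_rot: [[0.837, 0.547, 0.0], [0.547, -0.837, -0.0], [0.0, 0.0, -1.0]]
contact_force: [0.4, -0.3, -1.6]
opening: 0.0401
```

```bash
python3 crop.py c19 wrist 205 115
```

```text
t 19.2 [ 0.5636 -0.2294  0.2427] yaw 33.173432731281366 F [ 0.3946 -0.3057 -1.634 ] op 0.04009622352631606
```

View pics/c19.png

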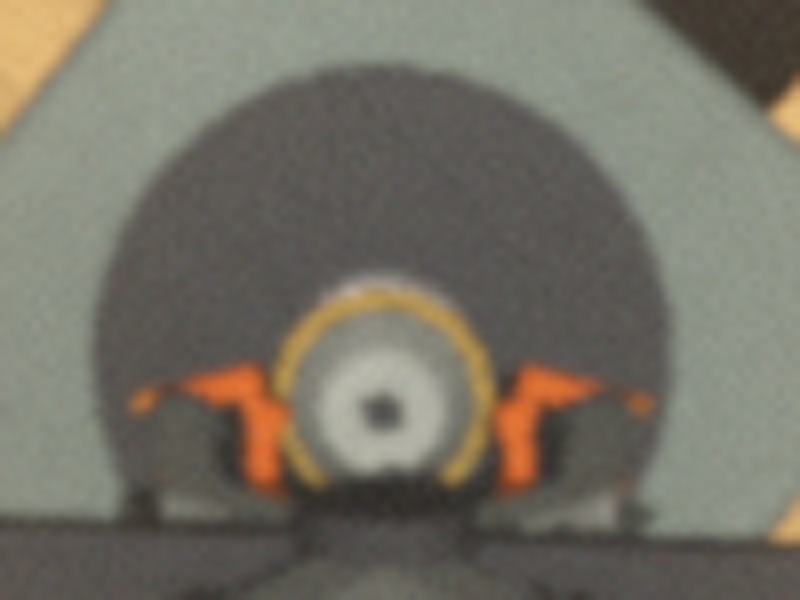

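```bash
python3 - <<'E'
from h import *
np.set_printoptions(precision=4,suppress=True)
o=env.get_obs();R=o['ee_rot'];p=o['ee_pos']
f=lambda u,v,z:(R.T@(onz('wrist',(205+u/8,115+v/8),z,o)-p))*1000
for z in (.080,.083,.086): print('spindle',f(382,410,z))
print('pulley',f((95+672)/2,335,.041))
zr=p[2]-.1395
for n,u,v in(('lipL',255,367),('lipR',530,367),('cL',130,404),('cR',653,404),('bL',288,412),('bR',497,412),('ref',392,440)): print(n,f(u,v,zr))
E
```

```text
spindle [  3.5933   0.9401 163.1051]
spindle [  4.1447   0.9333 160.1054]
spindle [  4.696    0.9266 157.1058]
pulley [  9.4558   1.2791 202.1097]
lipL [ 14.2574 -17.532  139.4892]
lipR [ 14.2429  22.3484 139.5374]
cL [  8.8304 -35.8047 139.4633]
cR [  8.8014  40.3531 139.5552]
bL [  7.6408 -12.8123 139.4902]
bR [  7.6291  17.6488 139.527 ]
ref [  3.4853   2.3511 139.5055]
```

The spread is now about 0.53 from three independent features. I shift 1.4 mm in y, then descend.

Call:
{"op": "carry_out", "data": {"targets": [{"slide": [0, -0.14, 0], "rot": [0, 0, 0], "hand": 45}, {"slide": [0, -0.14, 0.5], "rot": [0, 0, 0], "hand": 45}, {"slide": [0, -0.14, 1], "rot": [0, 0, 0], "hand": 45}, {"slide": [0, -0.14, 1], "rot": [0, 0, 0], "hand": 45}, {"slide": [0, -0.14, 1], "rot": [0, 0, 0], "hand": 45}]}}

```text
time: 19.75
ee_pos: [0.5625, -0.2282, 0.2316]
ee_rot: [[0.837, 0.547, -0.001], [0.547, -0.837, 0.0], [-0.0, -0.001, -1.0]]
contact_force: [0.4, -0.1, -2.8]
opening: 0.0401
```

```bash
python3 crop.py c20 wrist 205 115
```

```text
t 19.75 [ 0.5625 -0.2282  0.2316] yaw 33.160022999074805 F [ 0.3732 -0.1349 -2.7933] op 0.040086039757817465
```

View pics/c20.png

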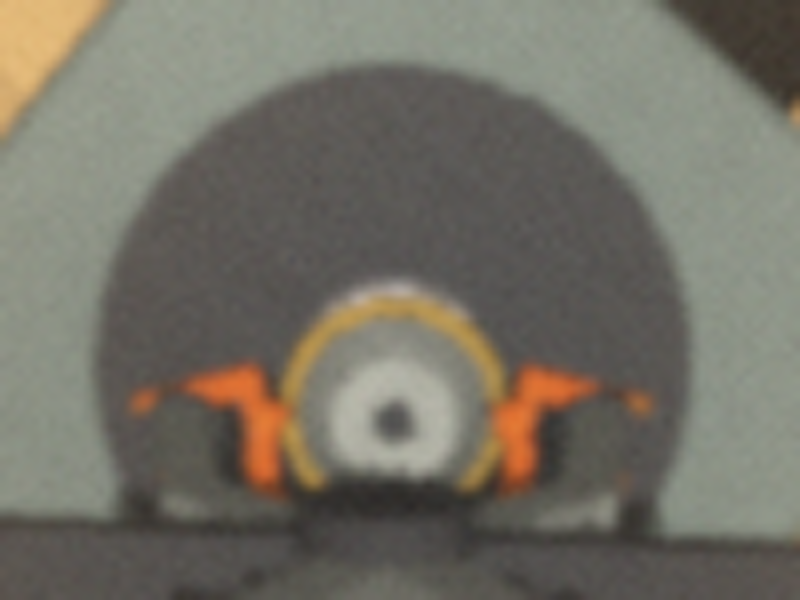

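Well centred: spindle at (395,422), ring mid-line at 392. I descend in small steps and feel for contact.

Call:
{"op": "carry_out", "data": {"targets": [{"slide": [0.02, 0.04, 0.2], "rot": [0, 0, 0], "hand": 45}, {"slide": [0.02, 0.04, 0.4], "rot": [0, 0, 0], "hand": 45}, {"slide": [0.02, 0.04, 0.4], "rot": [0, 0, 0], "hand": 45}]}}

```text
time: 20.1
ee_pos: [0.563, -0.2285, 0.2276]
ee_rot: [[0.837, 0.547, -0.001], [0.547, -0.837, 0.0], [-0.0, -0.001, -1.0]]
contact_force: [-0.9, -0.1, -2.2]
opening: 0.04
```

Call:
{"op": "carry_out", "data": {"targets": [{"slide": [0, 0, 0.15], "rot": [0, 0, 0], "hand": 45}, {"slide": [0, 0, 0.3], "rot": [0, 0, 0], "hand": 45}, {"slide": [0, 0, 0.3], "rot": [0, 0, 0], "hand": 45}]}}

```text
time: 20.4
ee_pos: [0.5631, -0.2285, 0.2249]
ee_rot: [[0.837, 0.547, -0.0], [0.547, -0.837, 0.0], [-0.0, -0.0, -1.0]]
contact_force: [-0.3, 0.4, -2.3]
opening: 0.0401
```

Call:
{"op": "carry_out", "data": {"targets": [{"slide": [0, 0, 0.1], "rot": [0, 0, 0], "hand": 45}, {"slide": [0, 0, 0.2], "rot": [0, 0, 0], "hand": 45}, {"slide": [0, 0, 0.2], "rot": [0, 0, 0], "hand": 45}]}}

```text
time: 20.7
ee_pos: [0.5632, -0.2285, 0.2233]
ee_rot: [[0.837, 0.547, 0.001], [0.547, -0.837, -0.0], [0.0, 0.001, -1.0]]
contact_force: [0.3, 0.1, -0.3]
opening: 0.04
```

Call:
{"op": "carry_out", "data": {"targets": [{"slide": [0, 0, 0.1], "rot": [0, 0, 0], "hand": 45}, {"slide": [0, 0, 0.15], "rot": [0, 0, 0], "hand": 45}, {"slide": [0, 0, 0.15], "rot": [0, 0, 0], "hand": 45}]}}

```text
time: 21.0
ee_pos: [0.5632, -0.2286, 0.2218]
ee_rot: [[0.837, 0.547, 0.0], [0.547, -0.837, -0.0], [0.0, 0.0, -1.0]]
contact_force: [-0.2, -0.3, 1.3]
opening: 0.0401
```

```bash
python3 crop.py c21 wrist 205 115
```

```text
t 21.0 [ 0.5632 -0.2286  0.2218] yaw 33.162493980989545 F [-0.1864 -0.2514  1.2593] op 0.040090452666667185
```

View pics/c21.png

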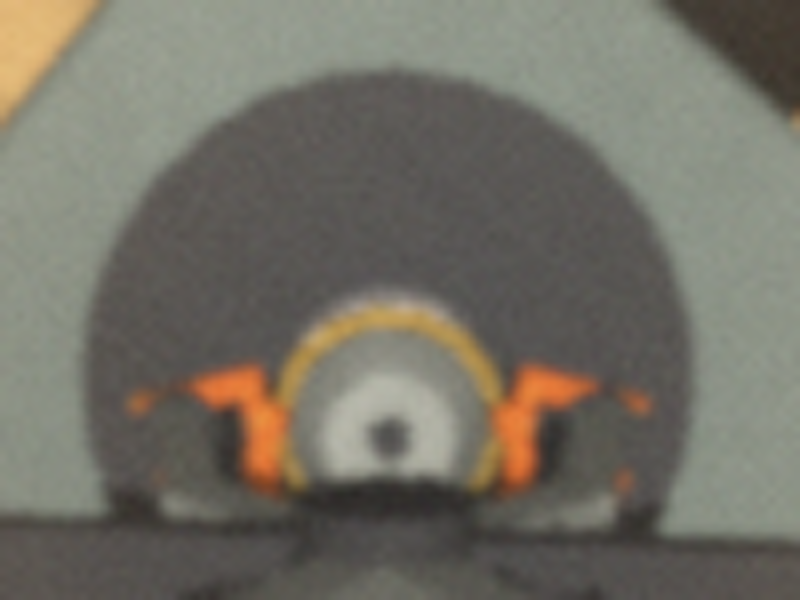

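Call:
{"op": "carry_out", "data": {"targets": [{"slide": [0, 0, 0.1], "rot": [0, 0, 0], "hand": 45}, {"slide": [0, 0, 0.2], "rot": [0, 0, 0], "hand": 45}, {"slide": [0, 0, 0.2], "rot": [0, 0, 0], "hand": 45}, {"slide": [0, 0, 0.2], "rot": [0, 0, 0], "hand": 45}]}}

```text
time: 21.45
ee_pos: [0.5631, -0.2286, 0.2197]
ee_rot: [[0.837, 0.547, 0.0], [0.547, -0.837, -0.0], [0.0, 0.0, -1.0]]
contact_force: [-0.3, -0.1, 1.9]
opening: 0.0399
```

Call:
{"op": "carry_out", "data": {"targets": [{"slide": [0, 0, 0.1], "rot": [0, 0, 0], "hand": 45}, {"slide": [0, 0, 0.15], "rot": [0, 0, 0], "hand": 45}, {"slide": [0, 0, 0.15], "rot": [0, 0, 0], "hand": 45}]}}

```text
time: 21.75
ee_pos: [0.5631, -0.2285, 0.2181]
ee_rot: [[0.837, 0.547, 0.0], [0.547, -0.837, -0.0], [0.0, 0.0, -1.0]]
contact_force: [-0.2, 0.0, 3.3]
opening: 0.04
```

Call:
{"op": "carry_out", "data": {"targets": [{"slide": [0, 0, 0.1], "rot": [0, 0, 0], "hand": 45}, {"slide": [0, 0, 0.15], "rot": [0, 0, 0], "hand": 45}, {"slide": [0, 0, 0.15], "rot": [0, 0, 0], "hand": 45}]}}

```text
time: 22.05
ee_pos: [0.5631, -0.2285, 0.2166]
ee_rot: [[0.837, 0.547, 0.0], [0.547, -0.837, -0.0], [0.0, 0.0, -1.0]]
contact_force: [-0.3, -0.3, 3.9]
opening: 0.04
```

```bash
python3 crop.py c22 wrist 205 115
```

```text
t 22.05 [ 0.5631 -0.2285  0.2166] yaw 33.160290382157584 F [-0.2579 -0.3027  3.9319] op 0.03996005370542897
```

View pics/c22.png

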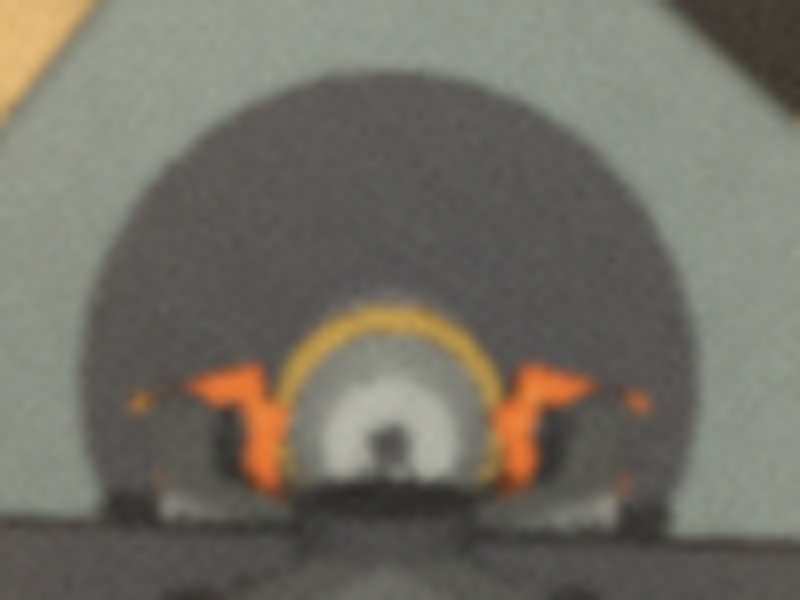

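The washer is being pressed, net about 6.2 N. I continue in 0.5 mm steps to the hard stop.

Call:
{"op": "carry_out", "data": {"targets": [{"slide": [0, 0, 0.05], "rot": [0, 0, 0], "hand": 45}, {"slide": [0, 0, 0.05], "rot": [0, 0, 0], "hand": 45}, {"slide": [0, 0, 0.05], "rot": [0, 0, 0], "hand": 45}]}}

```text
time: 22.4
ee_pos: [0.5631, -0.2285, 0.2161]
ee_rot: [[0.837, 0.547, 0.0], [0.547, -0.837, -0.0], [0.0, 0.0, -1.0]]
contact_force: [0.1, -0.0, 3.7]
opening: 0.0398
```

Call:
{"op": "carry_out", "data": {"targets": [{"slide": [0, 0, 0.05], "rot": [0, 0, 0], "hand": 45}, {"slide": [0, 0, 0.05], "rot": [0, 0, 0], "hand": 45}, {"slide": [0, 0, 0.05], "rot": [0, 0, 0], "hand": 45}]}}

```text
time: 22.7
ee_pos: [0.5632, -0.2285, 0.216]
ee_rot: [[0.837, 0.547, 0.001], [0.547, -0.837, -0.0], [0.0, 0.001, -1.0]]
contact_force: [0.0, 0.3, 4.8]
opening: 0.0399
```

Call:
{"op": "carry_out", "data": {"targets": [{"slide": [0, 0, 0.05], "rot": [0, 0, 0], "hand": 45}, {"slide": [0, 0, 0.05], "rot": [0, 0, 0], "hand": 45}, {"slide": [0, 0, 0.05], "rot": [0, 0, 0], "hand": 45}]}}

```text
time: 23.0
ee_pos: [0.5633, -0.2285, 0.2159]
ee_rot: [[0.837, 0.547, 0.001], [0.547, -0.837, -0.0], [0.001, 0.001, -1.0]]
contact_force: [-1.3, 0.4, 7.0]
opening: 0.0403
```

Hard stop found: z stays at 0.216 while the force rises. I back off 0.5 mm of command and open slowly so the ring closes into the groove.

Call:
{"op": "carry_out", "data": {"targets": [{"slide": [0, 0, -0.04], "rot": [0, 0, 0], "hand": 45}, {"slide": [0, 0, -0.04], "rot": [0, 0, 0], "hand": 47}, {"slide": [0, 0, -0.04], "rot": [0, 0, 0], "hand": 49}, {"slide": [0, 0, -0.04], "rot": [0, 0, 0], "hand": 51}, {"slide": [0, 0, -0.04], "rot": [0, 0, 0], "hand": 53}, {"slide": [0, 0, -0.04], "rot": [0, 0, 0], "hand": 55}, {"slide": [0, 0, -0.04], "rot": [0, 0, 0], "hand": 57}, {"slide": [0, 0, -0.04], "rot": [0, 0, 0], "hand": 59}, {"slide": [0, 0, -0.04], "rot": [0, 0, 0], "hand": 61}, {"slide": [0, 0, -0.04], "rot": [0, 0, 0], "hand": 63}, {"slide": [0, 0, -0.04], "rot": [0, 0, 0], "hand": 64}, {"slide": [0, 0, -0.04], "rot": [0, 0, 0], "hand": 64}, {"slide": [0, 0, -0.04], "rot": [0, 0, 0], "hand": 64}]}}

```text
time: 24.3
ee_pos: [0.5629, -0.2282, 0.2155]
ee_rot: [[0.837, 0.547, -0.0], [0.547, -0.837, 0.001], [-0.0, -0.001, -1.0]]
contact_force: [-0.3, 1.0, 5.5]
opening: 0.0566
```

```bash
python3 crop.py c23 wrist 205 115
```

```text
t 24.3 [ 0.5629 -0.2282  0.2155] yaw 33.173714680343075 F [-0.2803  0.9952  5.4866] op 0.056635756241887714
```

View pics/c23.png

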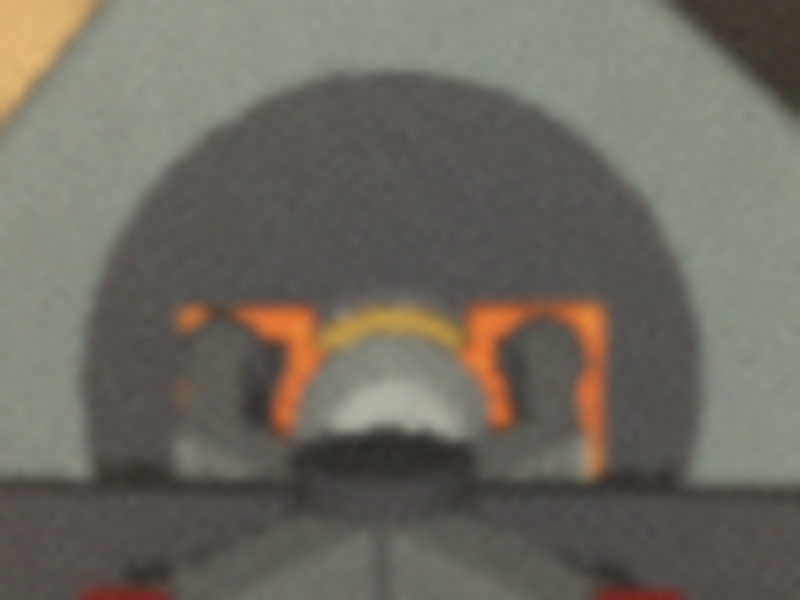

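The ring has closed: ear fronts are level at row 305 and the lips are at closed spacing. The ring dragged the tips forward about 10 mm, pitching the pliers in the grip. I unload, then move forward to right them with the pins against the window fronts.

Call:
{"op": "carry_out", "data": {"targets": [{"slide": [0, 0, -0.1], "rot": [0, 0, 0], "hand": 64}, {"slide": [0.2, 0, -0.15], "rot": [0, 0, 0], "hand": 64}, {"slide": [0.4, 0, -0.15], "rot": [0, 0, 0], "hand": 64}, {"slide": [0.6, 0, -0.15], "rot": [0, 0, 0], "hand": 64}, {"slide": [0.6, 0, -0.15], "rot": [0, 0, 0], "hand": 64}]}}

```text
time: 24.85
ee_pos: [0.5683, -0.2251, 0.2167]
ee_rot: [[0.837, 0.547, -0.0], [0.547, -0.837, 0.0], [-0.0, -0.0, -1.0]]
contact_force: [0.2, 0.1, 2.7]
opening: 0.0562
```

```bash
python3 crop.py c24 wrist 205 115
```

```text
t 24.85 [ 0.5683 -0.2251  0.2167] yaw 33.17473673416627 F [0.2101 0.1311 2.6941] op 0.056249848616540046
```

View pics/c24.png

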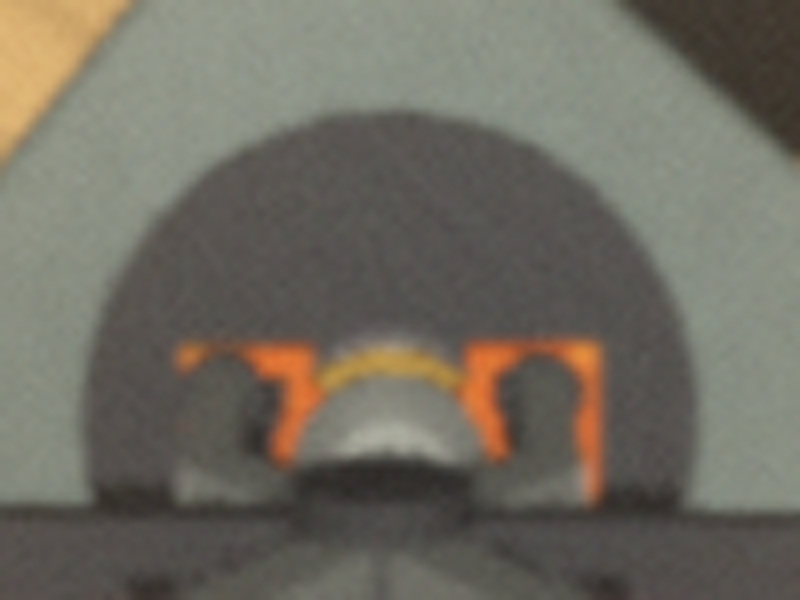

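Call:
{"op": "carry_out", "data": {"targets": [{"slide": [0.15, 0.05, -0.1], "rot": [0, 0, 0], "hand": 64}, {"slide": [0.3, 0.05, -0.1], "rot": [0, 0, 0], "hand": 64}, {"slide": [0.5, 0.05, -0.1], "rot": [0, 0, 0], "hand": 64}, {"slide": [0.5, 0.05, -0.1], "rot": [0, 0, 0], "hand": 64}]}}

```text
time: 25.3
ee_pos: [0.5728, -0.2228, 0.2177]
ee_rot: [[0.837, 0.547, -0.0], [0.547, -0.837, 0.0], [-0.0, -0.0, -1.0]]
contact_force: [-0.1, 0.1, 1.8]
opening: 0.0567
```

```bash
python3 crop.py c25 wrist 205 115
```

```text
t 25.3 [ 0.5728 -0.2228  0.2177] yaw 33.17365621981441 F [-0.104   0.0896  1.777 ] op 0.05665862553729764
```

View pics/c25.png

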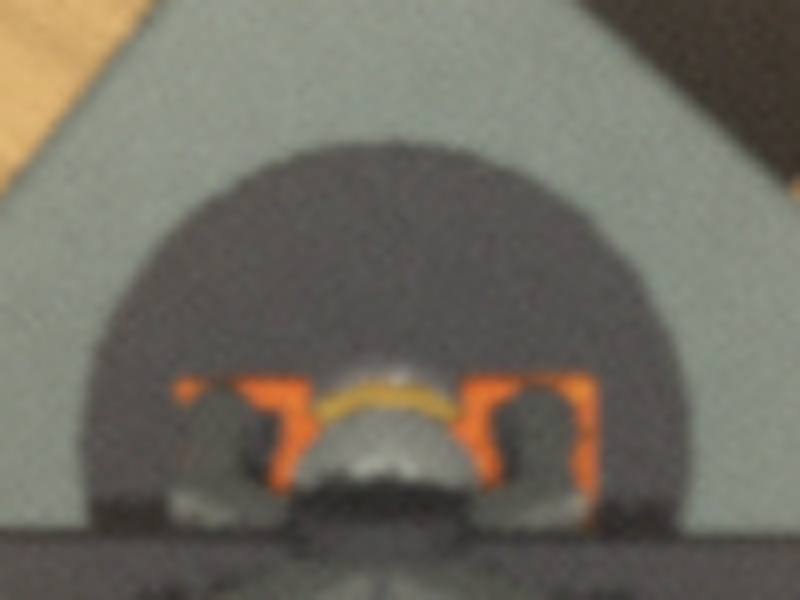

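Call:
{"op": "carry_out", "data": {"targets": [{"slide": [0, 0.1, -0.1], "rot": [0, 0, 0], "hand": 64}, {"slide": [0, 0.1, -0.2], "rot": [0, 0, 0], "hand": 64}, {"slide": [0, 0.1, -0.2], "rot": [0, 0, 0], "hand": 64}]}}

```text
time: 25.65
ee_pos: [0.573, -0.2237, 0.2193]
ee_rot: [[0.837, 0.547, -0.001], [0.547, -0.837, 0.0], [-0.001, -0.001, -1.0]]
contact_force: [-0.2, -1.3, -2.0]
opening: 0.0562
```

Call:
{"op": "carry_out", "data": {"targets": [{"slide": [0, 0, -0.15], "rot": [0, 0, 0], "hand": 64}, {"slide": [0, 0, -0.3], "rot": [0, 0, 0], "hand": 64}, {"slide": [0, 0, -0.3], "rot": [0, 0, 0], "hand": 64}]}}

```text
time: 25.95
ee_pos: [0.5732, -0.2238, 0.2233]
ee_rot: [[0.837, 0.547, 0.0], [0.547, -0.837, -0.0], [0.0, 0.0, -1.0]]
contact_force: [0.9, 0.3, -2.4]
opening: 0.0561
```

```bash
python3 crop.py c26 wrist 205 115
```

```text
t 25.95 [ 0.5732 -0.2238  0.2233] yaw 33.16176539596649 F [ 0.8814  0.2543 -2.3878] op 0.056147427931740546
```

View pics/c26.png

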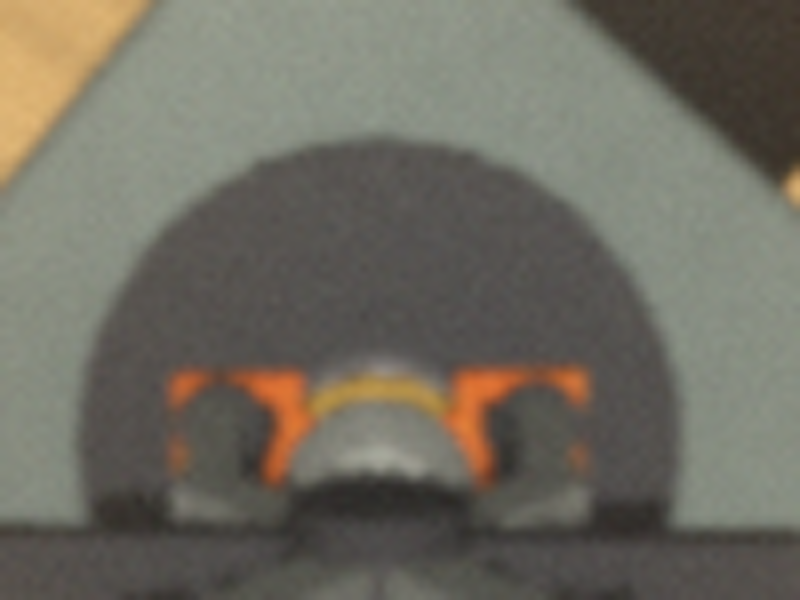

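The force is back to the pliers' own weight, so the ring holds the washer itself. I lift clear.

Call:
{"op": "carry_out", "data": {"targets": [{"slide": [0, 0, -0.4], "rot": [0, 0, 0], "hand": 64}, {"slide": [0, 0, -0.8], "rot": [0, 0, 0], "hand": 64}, {"slide": [0, 0, -2], "rot": [0, 0, 0], "hand": 64}, {"slide": [-2, 0, -4], "rot": [0, 0, 0], "hand": 64}, {"slide": [-5, 0, -6], "rot": [0, 0, 0], "hand": 64}, {"slide": [-5, 0, -6], "rot": [0, 0, 0], "hand": 64}, {"slide": [-5, 0, -6], "rot": [0, 0, 0], "hand": 64}]}}

```text
time: 26.7
ee_pos: [0.5315, -0.2515, 0.2847]
ee_rot: [[0.838, 0.546, 0.003], [0.546, -0.838, -0.001], [0.002, 0.003, -1.0]]
contact_force: [0.5, -0.0, -2.3]
opening: 0.0562
```

```bash
python3 crop.py c27 wrist 205 95
```

```text
t 26.7 [ 0.5315 -0.2515  0.2847] yaw 33.10443266534026 F [ 0.4588 -0.0268 -2.3218] op 0.05616432687655061
```

View pics/c27.png

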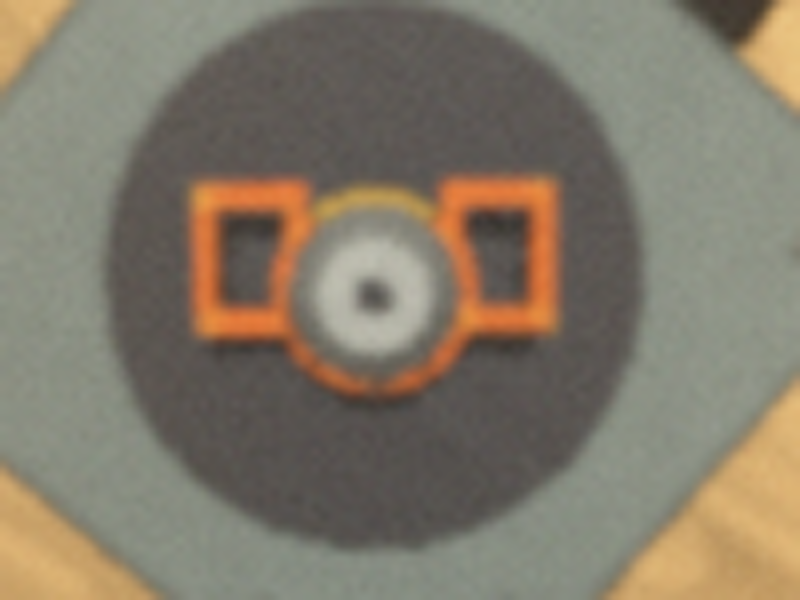

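The ring is closed round the spindle in the groove, with square ears and the washer under it. I take the pliers back, stopping short of the holder to look.

Call:
{"op": "carry_out", "data": {"targets": [{"slide": [1, -3, -0.5], "rot": [0, 0, 0.1], "hand": 64}, {"slide": [2.5, -7, -0.5], "rot": [0, 0, 0.22], "hand": 64}, {"slide": [4, -11, -0.5], "rot": [0, 0, 0.35], "hand": 64}, {"slide": [5.5, -15, -0.5], "rot": [0, 0, 0.48], "hand": 64}, {"slide": [7, -19, -0.5], "rot": [0, 0, 0.6], "hand": 64}, {"slide": [8.5, -22.5, -0.5], "rot": [0, 0, 0.72], "hand": 64}, {"slide": [9.5, -25, -0.5], "rot": [0, 0, 0.84], "hand": 64}, {"slide": [9.8, -26, -0.5], "rot": [0, 0, 0.93], "hand": 64}, {"slide": [9.8, -26, -0.5], "rot": [0, 0, 0.93], "hand": 64}, {"slide": [9.8, -26, -0.5], "rot": [0, 0, 0.93], "hand": 64}, {"slide": [9.8, -26, -0.5], "rot": [0, 0, 0.93], "hand": 64}]}}

```text
time: 27.85
ee_pos: [0.4713, 0.0197, 0.2873]
ee_rot: [[0.939, -0.343, -0.001], [-0.343, -0.939, -0.0], [-0.001, 0.001, -1.0]]
contact_force: [0.3, -0.1, -1.8]
opening: 0.0567
```

```bash
python3 look.py w28 holder_mouth:.105 pliers_tips:.147 pliers_grip:.307; python3 crop.py c28 wrist 205 95
```

```text
t 27.85 pos [0.4713 0.0197 0.2873] yaw -20.050239171330627 tilt [-0.001   0.0005 -1.    ] F [ 0.2962 -0.1208 -1.7528] op 0.0566951763464394
holder_mouth [249.8 137. ] 0.67 [0.5079 0.0088 0.105 ]
pliers_tips [258.  175.4] 0.87 [0.4659 0.0137 0.147 ]
pliers_tips [354.8 164.1] 0.58 [ 0.4398 -0.0969  0.147 ]
t 28.05 [0.4712 0.0196 0.2878] yaw -20.151225407445608 F [-0.3012  0.0169 -1.7991] op 0.056689851252993174
```

View pics/w28.png

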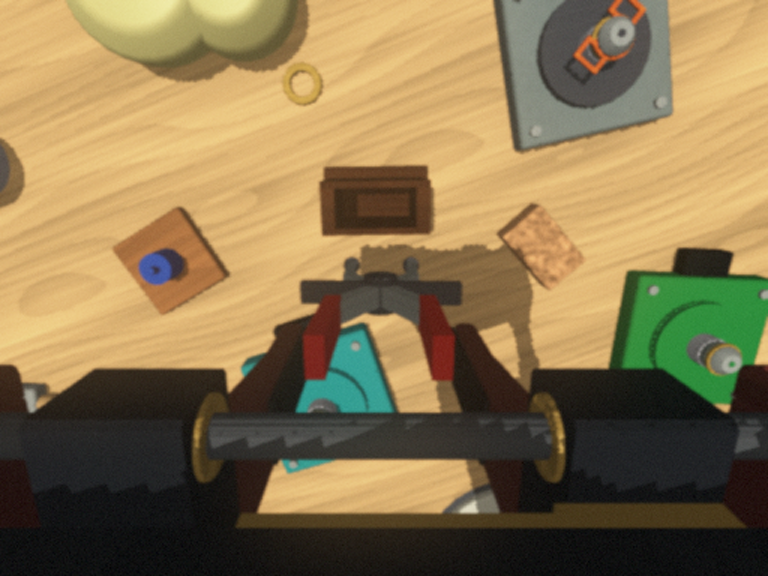

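View pics/c28.png

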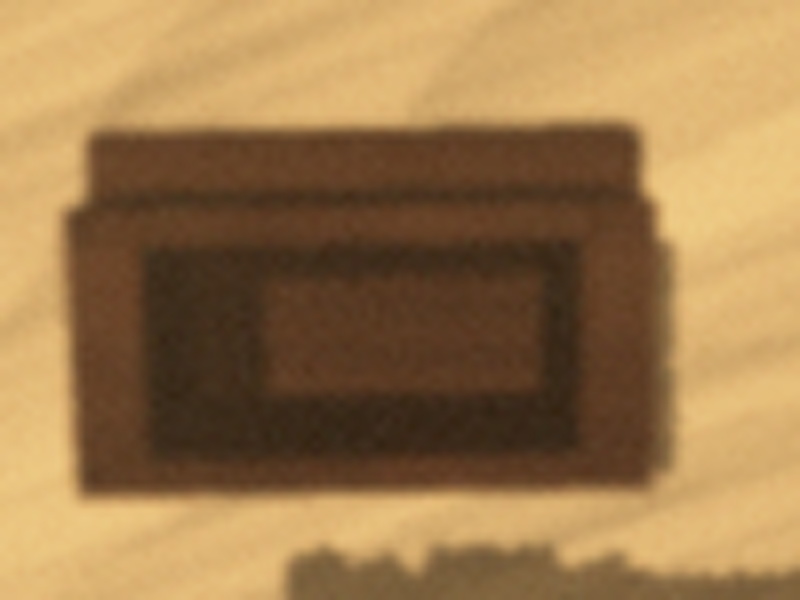

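```bash
python3 - <<'E'
from h import *
np.set_printoptions(precision=4,suppress=True)
o=env.get_obs();R=o['ee_rot'];p=o['ee_pos']
f=lambda u,v,z:(R.T@(onz('wrist',(u,v),z,o)-p))*1000
print('tips',f(254,176.7,p[2]-.139),'xbar',f(381/1.5,288/1.5,p[2]-.05),'mouth',f(250.4,138.75,.105),onz('wrist',(250.4,138.75),.105,o))
E
```

```text
tips [ -4.178    2.7592 139.001 ] xbar [ 1.8134  2.2084 49.9999] mouth [ 36.0044  -1.6601 182.8187] [0.5056 0.0088 0.105 ]
```

The pliers hang pitched about 0.05 rad backwards in the grip. I tilt the tool to level them, go over the mouth and look.

Call:
{"op": "carry_out", "data": {"targets": [{"slide": [1.5, -0.1, 0], "rot": [0, 0.03, 0], "hand": 64}, {"slide": [3.2, -0.3, 0], "rot": [0, 0.05, 0], "hand": 64}, {"slide": [3.2, -0.3, 0], "rot": [0, 0.05, 0], "hand": 64}, {"slide": [3.2, -0.3, 1.5], "rot": [0, 0.05, 0], "hand": 64}, {"slide": [3.2, -0.3, 1.5], "rot": [0, 0.05, 0], "hand": 64}]}}

```text
time: 28.6
ee_pos: [0.5015, 0.0119, 0.2708]
ee_rot: [[0.938, -0.344, 0.043], [-0.344, -0.939, -0.017], [0.046, 0.001, -0.999]]
contact_force: [0.5, 0.1, -2.0]
opening: 0.0566
```

```bash
python3 crop.py c29 wrist 205 115
```

```text
t 28.6 [0.5015 0.0119 0.2708] yaw -20.12800199572629 F [ 0.5042  0.1452 -2.008 ] op 0.056626671715287354
```

View pics/c29.png

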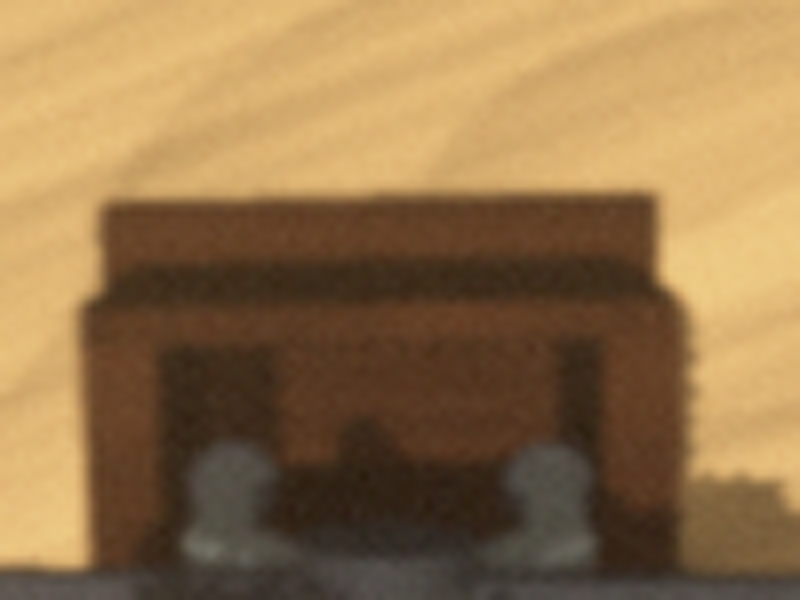

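```bash
python3 - <<'E'
from h import *
np.set_printoptions(precision=4,suppress=True)
o=env.get_obs();R=o['ee_rot'];p=o['ee_pos']
F=lambda u,v,z:onz('wrist',(205+u/8,115+v/8),z,o)
fe=F(382,338,.105); t=F(390,472,.133); x=R[:,0]*[1,1,0]; x/=np.linalg.norm(x); y=R[:,1]
m=fe-.017*x
print('mouth',m,'tips',t,'diff x,y mm',(m-t)@x*1000,(m-t)@y*1000)
E
```

```text
mouth [0.5062 0.0087 0.105 ] tips [0.5061 0.0076 0.133 ] diff x,y mm -0.31463074451061845 -1.1214011031493594
```

Within about 1 mm of the mouth centre. I descend vertically.

Call:
{"op": "carry_out", "data": {"targets": [{"slide": [-0.1, -0.1, 2], "rot": [0, 0, 0], "hand": 64}, {"slide": [-0.2, -0.1, 4], "rot": [0, 0, 0], "hand": 64}, {"slide": [-0.28, -0.1, 6], "rot": [0, 0, 0], "hand": 64}, {"slide": [-0.37, -0.1, 8], "rot": [0, 0, 0], "hand": 64}, {"slide": [-0.44, -0.1, 9.5], "rot": [0, 0, 0], "hand": 64}, {"slide": [-0.48, -0.1, 10.4], "rot": [0, 0, 0], "hand": 64}, {"slide": [-0.48, -0.1, 10.4], "rot": [0, 0, 0], "hand": 64}]}}

```text
time: 29.35
ee_pos: [0.5025, 0.0128, 0.168]
ee_rot: [[0.938, -0.344, 0.045], [-0.344, -0.939, -0.017], [0.048, 0.0, -0.999]]
contact_force: [0.0, 0.6, -2.2]
opening: 0.0565
```

```bash
python3 look.py w30
```

```text
t 29.35 pos [0.5025 0.0128 0.168 ] yaw -20.12374258835049 tilt [ 0.0484  0.0005 -0.9988] F [ 0.0156  0.5679 -2.2417] op 0.05647452746276354
```

View pics/w30.png

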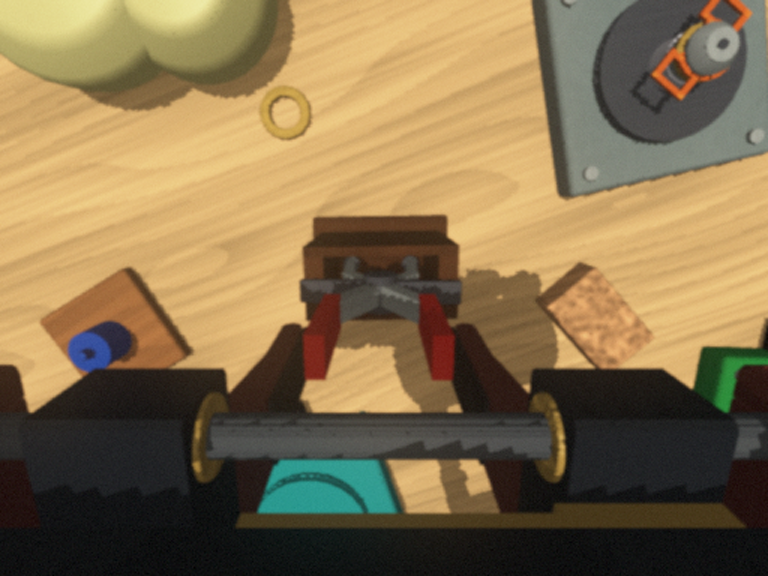

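The pliers are centred in the holder: crossbar at (381,290), holder (303–458). I lower them to rim contact in small steps.

Call:
{"op": "carry_out", "data": {"targets": [{"slide": [-0.01, 0, 0.2], "rot": [0, 0, 0], "hand": 64}, {"slide": [-0.02, 0, 0.4], "rot": [0, 0, 0], "hand": 64}, {"slide": [-0.02, 0, 0.4], "rot": [0, 0, 0], "hand": 64}]}}

```text
time: 29.7
ee_pos: [0.5035, 0.0125, 0.1664]
ee_rot: [[0.938, -0.344, 0.05], [-0.344, -0.939, -0.018], [0.053, -0.001, -0.999]]
contact_force: [0.3, -1.0, 3.1]
opening: 0.0563
```

Call:
{"op": "carry_out", "data": {"targets": [{"slide": [-0.01, 0, 0.15], "rot": [0, 0, 0], "hand": 64}, {"slide": [-0.01, 0, 0.2], "rot": [0, 0, 0], "hand": 64}, {"slide": [-0.01, 0, 0.2], "rot": [0, 0, 0], "hand": 64}]}}

```text
time: 30.0
ee_pos: [0.5039, 0.012, 0.166]
ee_rot: [[0.937, -0.345, 0.052], [-0.344, -0.939, -0.019], [0.055, -0.0, -0.998]]
contact_force: [-1.1, -3.0, 9.8]
opening: 0.0564
```

Call:
{"op": "carry_out", "data": {"targets": [{"slide": [-0.01, 0, 0.15], "rot": [0, 0, 0], "hand": 64}, {"slide": [-0.01, 0, 0.2], "rot": [0, 0, 0], "hand": 64}, {"slide": [-0.01, 0, 0.2], "rot": [0, 0, 0], "hand": 64}]}}

```text
time: 30.3
ee_pos: [0.5043, 0.0111, 0.1653]
ee_rot: [[0.937, -0.346, 0.054], [-0.345, -0.938, -0.02], [0.058, 0.001, -0.998]]
contact_force: [-3.1, -5.5, 12.7]
opening: 0.056
```

Rim contact at about 0.166, with the force rising. I ease off 2–3 mm of command and release.

Call:
{"op": "carry_out", "data": {"targets": [{"slide": [0.01, 0, -0.3], "rot": [0, 0, 0], "hand": 64}, {"slide": [0.01, 0, -0.3], "rot": [0, 0, 0], "hand": 66}, {"slide": [0.01, 0, -0.3], "rot": [0, 0, 0], "hand": 68}, {"slide": [0.01, 0, -0.3], "rot": [0, 0, 0], "hand": 70}, {"slide": [0.01, 0, -0.3], "rot": [0, 0, 0], "hand": 80}, {"slide": [0.01, 0, -0.3], "rot": [0, 0, 0], "hand": 90}, {"slide": [0.01, 0, -0.3], "rot": [0, 0, 0], "hand": 100}, {"slide": [0.01, 0, -0.3], "rot": [0, 0, 0], "hand": 100}, {"slide": [0.01, 0, -0.3], "rot": [0, 0, 0], "hand": 100}]}}

```text
time: 31.2
ee_pos: [0.5028, 0.0129, 0.1636]
ee_rot: [[0.938, -0.344, 0.047], [-0.344, -0.939, -0.017], [0.05, 0.0, -0.999]]
contact_force: [-0.6, -0.2, 0.2]
opening: 0.0878
```

```bash
python3 look.py w31
```

```text
t 31.2 pos [0.5028 0.0129 0.1636] yaw -20.11893969465397 tilt [ 0.0496  0.     -0.9988] F [-0.5515 -0.1928  0.1819] op 0.08775979666262333
```

View pics/w31.png

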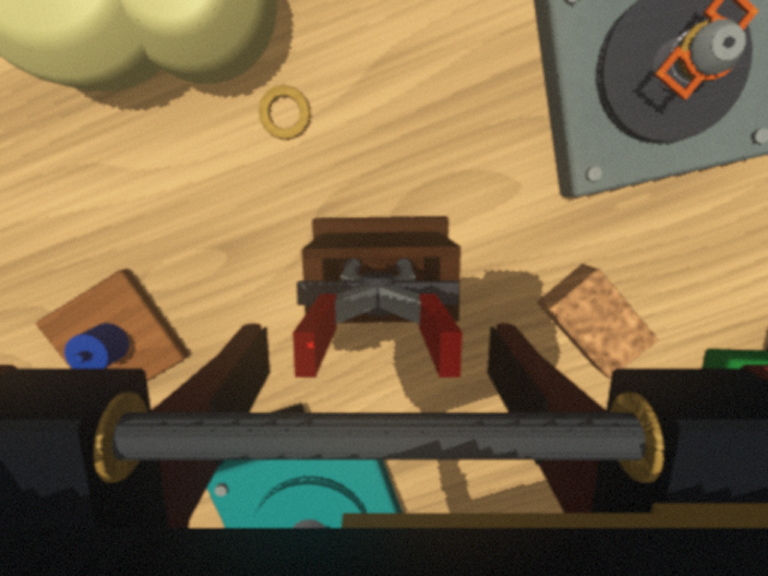

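Call:
{"op": "carry_out", "data": {"targets": [{"slide": [0.1, 0, -2], "rot": [0, 0, 0], "hand": 100}, {"slide": [0.25, 0, -5], "rot": [0, 0, 0], "hand": 100}, {"slide": [0.45, 0, -9], "rot": [0, 0, 0], "hand": 100}, {"slide": [0.65, 0, -13], "rot": [0, 0, 0], "hand": 100}, {"slide": [0.65, 0, -13], "rot": [0, -0.05, 0], "hand": 100}, {"slide": [0.65, 0, -13], "rot": [0, -0.05, 0], "hand": 100}, {"slide": [0.65, 0, -13], "rot": [0, -0.05, 0], "hand": 100}]}}

```text
time: 31.95
ee_pos: [0.5029, 0.0126, 0.2927]
ee_rot: [[0.939, -0.344, -0.001], [-0.344, -0.939, -0.0], [-0.001, 0.001, -1.0]]
contact_force: [-0.7, 0.1, -0.1]
opening: 0.0875
```

```bash
python3 look.py w32 pliers:.105 holder_mouth:.105 pliers_grip:.18 clip_hinge:.069 spindle_axis:.065; python3 - <<'E'
from h import *
im=cv2.imread('pics/w32.png')
a=cv2.resize(im[20:170,440:690],(800,480),interpolation=cv2.INTER_CUBIC);cv2.imwrite('pics/w32c.png',a)
E
```

```text
t 31.95 pos [0.5029 0.0126 0.2927] yaw -20.140913206794394 tilt [-0.0013  0.0007 -1.    ] F [-0.6898  0.133  -0.0513] op 0.08751798003335094
pliers [252.3 167.6] 0.79 [0.5    0.0127 0.105 ]
holder_mouth [253.  163.9] 0.93 [0.5044 0.0101 0.105 ]
pliers_grip [248.9 177.4] 0.63 [0.5046 0.0151 0.18  ]
clip_hinge [412.8  61.4] 0.91 [ 0.5547 -0.2352  0.069 ]
clip_hinge [356.6 181.8] 0.69 [ 0.4204 -0.1224  0.069 ]
spindle_axis [214.9 296.2] 0.96 [0.3101 0.1487 0.065 ]
spindle_axis [404.3  54.1] 0.62 [ 0.5675 -0.2285  0.065 ]
spindle_axis [477.  256.4] 0.6 [ 0.2332 -0.2729  0.065 ]
```

View pics/w32.png

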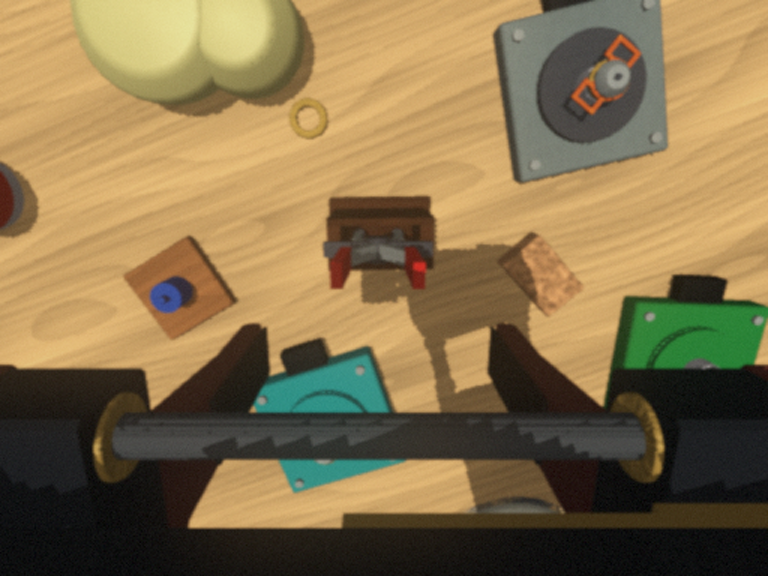

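View pics/w32c.png

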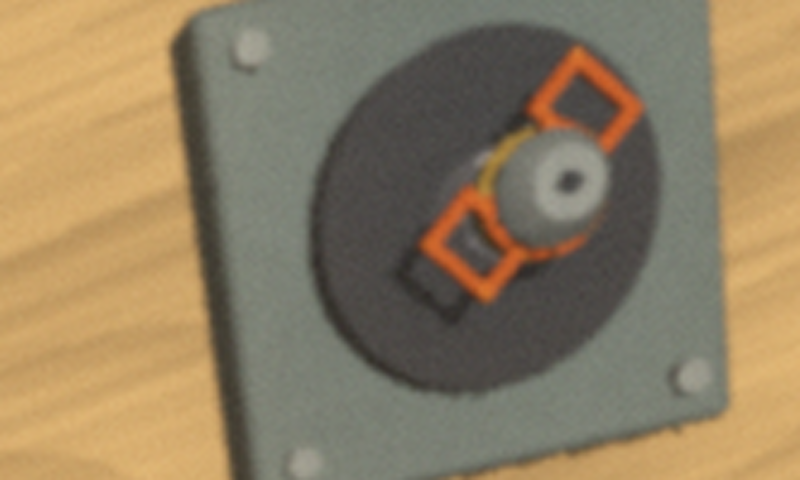

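The ring is square and closed on the spindle, hinge 14 mm from the axis. I check the pliers' seat in one enlarged crop before handing in.

```bash
python3 - <<'E'
from h import *
np.set_printoptions(precision=4,suppress=True)
a=cv2.imread('pics/w32.png')[190:300,315:445];b=cv2.imread('pics/w2.png')[195:305,310:440]
cv2.imwrite('pics/cmp.png',np.hstack([cv2.resize(x,(398,336),interpolation=cv2.INTER_CUBIC) for x in(b,a)]))
E
```

```text
(no output)
```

View pics/cmp.png

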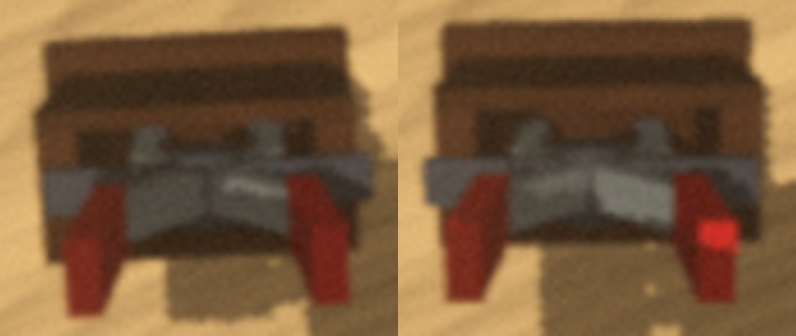

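```bash
python3 - <<'E'
from h import *
print(env.get_obs()['time'],env.get_obs()['contact_force']);print(env.close_job())
E
```

```text
32.25 [ 0.48076182 -0.21630642 -0.29684767]
the job is handed in; nothing more can be done
None
```

The ring is closed in the spindle's groove holding the washer down, and the pliers are back in their holder. I handed the job in at 32 s; it reported no verdict.

**What I did:**
- I spread the ring to about 0.5 rad, estimated from the pictures. It passed over the spindle with almost no side force.
- I pressed the washer down to its stop, with a net push of about 9 N, and let the ring close into the groove.

**Last checks:**
- **Ring:** its ears are square and closed in the picture, and the hinge measures about 14 mm from the axis. When I lifted, the force fell back to the weight of the pliers alone, so the ring was holding the washer by itself. I could not measure the washer's depth directly.
- **Pliers:** the crossbar lies across the holder's rim, with the pliers about 5 mm from its middle. They look as upright as at the start. The network's two points for them suggested a lean of about 0.07 rad, which I take as detection noise.
- **Robot:** the gripper is open and well above everything. No bystander in the last wrist picture looked moved; I did not measure them or recheck the ones out of its view.

**What went wrong:**
- On the first squeeze the pins were too shallow and slipped out of the ring, which slid a few millimetres on its post. I re-aligned lower and it then held.
- As the ring closed, it pulled the pliers' tips forward in the grip. I righted them roughly before lifting and corrected the rest with a small tilt at the holder.

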